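Clear and level the pouring slab

ROBOT

A 7-joint arm with a two-finger parallel gripper is mounted at the origin on the work surface. World frame = base frame: x ahead of the robot, y to its left, z up, the work surface at z = 0. Lengths are in m, angles in degrees, forces in N, time in s.
With the tool pointing down it reaches from about 0.425 to 0.875 m from the base axis. Payload 4.7 kg.
Tool frame: the origin (TCP) lies on the centre line of the jaws, within the pads' length; the fingertips stand 8 mm ahead of it and the grasp point (between the pads) lies 11 mm behind it; z points along the fingers, x is the direction in which the jaws open and shut, and the axes are right-handed (so a half turn about z gives the same grasp; the last joint's range is limited). The gripper opens to 87 mm and grips with 3 to 60 N. Pads are 19 mm wide; open, the fingers measure 117 mm over their backs; the gripper's body (75 mm by 190 mm) begins 51 mm behind the grasp point.
Start: joints at [-75.052, 18.392, -4.016, 83.108, 1.295, 78.541, -3.26], TCP at [0.159, 0.63, 0.231] pointing down, gripper open.
Joint ranges: [-163.93, 163.93], [-17.29, 119.83], [-79.2, 71.16], [3.27, 140.29], [-89.18, 269.18], [5.43, 117.66], [-154.24, 154.24]. Speed limits (degrees/s): [147.25, 147.25, 180, 180, 180, 180, 180].

INTERFACE

Orientations are given as [roll, pitch, yaw] about the fixed x, y, z axes, in that order (R = Rz(yaw) Ry(pitch) Rx(roll)).
In Python, from cell import telemetry, read_camera, get_calibration, sign_off gives the robot as it stands. The module is installed in compiled form; this text tells all that it offers.
- The arm moves only by the tool carry_out, never from a script. Its arguments are lists of equal length, an entry for each row: "translation": the shift along the tool's x, y, z in cm, a list of three; "turn": the turn about the tool's z in rad; "gripper": the opening, from 0 (shut) to 1 (fully open). In form: {"translation": [[dx, dy, dz], ...], "turn": [turn, ...], "gripper": [gripper, ...]}. A call has 1 to 5 rows; each row is the pose to reach, as a shift and turn from the pose commanded when the call began, along the tool's axes at that moment; what a row does not reach only later rows make up. A row lasts 1/8 s, in which the tool goes at most 62.5 mm and 10.7 degrees, less where a joint would pass 70% of its speed; a pose out of reach is approached as far as the arm can. A call with a gripper value outside its range is refused whole. The fingers move at their own pace and stop on an object; "squeeze" is the grip in N (left out, the last holds). Time passes only in rows, so rows that repeat a pose let the fingers close. It gives the time, the measured TCP pose, the force and the opening at its end, in the units of the state.
- telemetry.get_obs(): the state, without advancing time (a new reading comes with each control period).
- read_camera(name): name is "scene" or "top" or "wrist"; returns the picture (480x640x3 uint8, red, green, blue); there is no depth.
- get_calibration(name): a dict with "fx", "fy", "cx", "cy" (pixels), "k1" (the pictures are not rectified: a ray, as slopes to the right and down, at radius r is drawn at 1 + k1 r^2 times it, then the intrinsics apply), "R" (3x3) and "t" (3): a world point X has camera coordinates R X + t. Camera axes: x right, y down, z forward; pixel columns grow to the right and rows downward; lengths in m; the calibration is good to about 2 mm. A picture is of the moment at which its call begins: read the wrist's pose just before it. get_calibration takes no time and is no camera call; for the wrist camera it gives the pose at the moment of the call.
- sign_off(): hands the job in, once; it reports no verdict.
The state is a dict: "time_s": time; "qpos": joint angles; "joint_velocities": joint speeds; "effort": joint torques, N m; "tool_pos": TCP position; "tool_rot": TCP orientation; "force": force on the tool from outside, world axes, zero at the start; "wrist_torque": the same for the moment, N m; "grip_width": finger opening in m.
Only numpy, scipy, OpenCV 4.12 (cv2) and the standard library are available. Lean on these libraries where they do the work, as an engineer would, in place of code of your own. Each camera call takes 0.05 s, during which the arm holds its last target.

TASK

The marble pouring slab is out of level. Lift the hold-down bar out of its two brackets and take off the casting frame, setting both down (not dropping them) flat and side by side in the wash pan, and level the slab with its two footscrew knobs until both spirit-level bubbles sit between their marks. Leave the other utensils where they are.

Things in the scene. Friction and masses are not known exactly. Their poses are not given: they have to be found in the camera images.
- stand: three-footed levelling stand of the marble pouring slab, fixed to the bench. Origin on the bench below the middle of the slab; x points from the two footscrews (near the robot, x = -120 mm, y = -120 and +120 mm) to the fixed rear foot (x = +55 mm, y = 0), z up. The slab in its metal rim is 190 x 160 mm, its top 60 mm above the bench when level; metal ears reach from it to the footscrews, at most 50 mm above the bench
- slab (a point): middle of the slab's top face; z is the slab's normal (vertical when level), x and y as the stand's
- grip_a (a point): centre of the black fluted knob of footscrew A (stand's -y side): 43 mm diameter, 33 mm tall (78 to 111 mm above the bench), this point 95 mm above the bench on its upright axis. Round, so it can be gripped at any yaw; it turns on the spot without rising, to 6 rad either way of level, stiff by about 0.08 N m, and stays where left. Clockwise from above raises this corner of the slab by 16 mm a turn (coarse thread)
- grip_b (a point): the same for footscrew B (stand's +y side)
- tilt_a (a joint): tilt of the slab made by screw A alone, rad: 0 is level, negative means corner A is low. Turning knob A clockwise (seen from above) by 1 rad adds 0.01286. Screw B does not change it
- tilt_b (a joint): the same for screw B and corner B. The slab is level when tilt_a and tilt_b are both 0
- vial_a (a point): middle of the top of spirit level A, a straight vial 88 mm long and 24 mm wide behind the slab (stand's x = +142, y = -52 mm), parallel to the line from the rear foot to screw A, so it shows screw A alone. Seen from its middle, screw A's end points to (-0.82, -0.57) in the stand's x, y. Its pale bubble, 18 mm long in the yellowish liquid, runs 12 mm per degree of slope to the high end; level = bubble in the middle, between two dark marks 24 mm apart (clear)
- vial_b (a point): the same for spirit level B (stand's y = +52 mm), which shows screw B alone; screw B's end points to (-0.82, +0.57)
- bar_handle (a point): grip of the hold-down bar: middle of a bow handle, a 10 mm round rod 52 mm long that runs along the bar (this point's y axis), its centre 46 mm above the bar's underside; z up. Clear space of 33 mm under the rod. At the start the bar lies in its brackets along the stand's y
- bar_mid (a point): middle of the hold-down bar itself: a flat steel bar 190 (along y) x 20 x 8 mm, 0.25 to 0.45 kg, half-way up its thickness (underside 4 mm below). Its ends lie loose in two open-topped brackets on the slab's rim (24 mm between cheeks 20 mm high, their tops 46 mm above the slab, 80 mm either side of the middle), across the casting frame: lift it straight up at least 25 mm to free it
- frame_mid (a point): casting frame: metal bars 10 mm thick and 25 mm tall forming a rectangle 150 (x) x 110 (y) mm with a middle rib 10 mm thick along y, so two open cells of 60 x 90 mm; 0.3 to 0.55 kg. This point is the middle of the rib, half-way up (underside 12.5 mm below); it balances when held there. It lies on the slab under the bar, its x along the stand's x
- pan: shallow wash pan, fixed, 220 (x) x 270 (y) x 25 mm outside, walls and floor 3 mm, open at the top. Origin at the centre of its underside, on the bench; z up. The frame and the bar fit side by side in it, both long ways along the pan's y
- dredger: sugar dredger, bystander: upright metal can with a domed lid, 66 mm diameter, 95 mm tall, near the footscrews; origin at the centre of its foot
- jug: metal mug-shaped jug, bystander: 90 mm diameter, 100 mm tall, with a side handle; origin at the centre of its foot
- bowl: white bowl, bystander: 130 mm diameter, 50 mm tall; origin at the centre of its foot
Not all that is in view belongs to the job. Leave any purple or turquoise look-alike of the part that bears bar_handle alone.

How it is judged:
By the outcome, as a careful person would: the job done as asked, in the order asked, and still so for the second after the job is handed in, with the robot touching nothing.
It also fails if it takes over 72 s, if anything falls off the work surface, if the arm or the gripper's body presses on something with over 40 N, if the wrist force passes 120 N, or if a joint passes its speed limit or range.

## Working session

There is one attempt and no reset: what is moved stays moved. The work goes in short steps, Python scripts to look and compute and a tool call to move; the robot and the scene stay as the last step left them, time stands still between calls to the robot, and variables do not carry over. Pictures are saved under pics/ and viewed, and the job is handed in when it is done.

Besides the shell and the picture viewer there is one more tool, called after "Call:" by a JSON object that holds its "fn" and its "kwargs", one argument or row to a line. carry_out: Moves the arm, as the interface text tells. Its arguments: {"type":"object","properties":{"translation":{"type":"array","items":{"type":"array","items":{"type":"number"}}},"turn":{"type":"array","items":{"type":"number"}},"gripper":{"type":"array","items":{"type":"number"}},"squeeze":{"type":"number"}},"required":["translation","turn","gripper"]}

```bash
mkdir -p pics
cat > h.py <<'E'
import numpy as np, cv2
from cell import telemetry, read_camera, get_calibration
def shot(name,fn):
    c=get_calibration(name); im=read_camera(name)
    cv2.imwrite('pics/'+fn+'.png',im[:,:,::-1]); np.savez('pics/'+fn+'.npz',im=im,**{k:np.array(v) for k,v in c.items()})
    return im,c
def load(fn):
    d=np.load('pics/'+fn+'.npz'); c={k:d[k] for k in d.files if k!='im'}; return d['im'],c
def ray(c,uv):
    K=np.array([[c['fx'],0,c['cx']],[0,c['fy'],c['cy']],[0,0,1]],float)
    xd=np.array([(uv[0]-c['cx'])/c['fx'],(uv[1]-c['cy'])/c['fy']],float)
    x=xd.copy()
    for _ in range(30): x=xd/(1+c['k1']*(x@x))
    R=np.array(c['R']);t=np.array(c['t'])
    d=R.T@np.array([x[0],x[1],1.]); return -R.T@t,d/np.linalg.norm(d)
def onz(c,uv,z):
    o,d=ray(c,uv); return o+d*(z-o[2])/d[2]
def proj(c,X):
    R=np.array(c['R']);t=np.array(c['t']); p=R@np.array(X)+t; x=p[:2]/p[2]; s=1+c['k1']*(x@x)
    return np.array([c['fx']*x[0]*s+c['cx'],c['fy']*x[1]*s+c['cy']])
def tri(c1,u1,c2,u2):
    o1,d1=ray(c1,u1);o2,d2=ray(c2,u2)
    A=np.stack([d1,-d2],1); s=np.linalg.lstsq(A,o2-o1,rcond=None)[0]
    a=o1+d1*s[0];b=o2+d2*s[1]; return (a+b)/2,np.linalg.norm(a-b)
E
python3 - <<'E'
from h import *
for n in ['scene','top','wrist']:
    im,c=shot(n,n+'0'); print(n,{k:np.round(v,3).tolist() for k,v in c.items()})
print(telemetry.get_obs())
E
```

```text
scene {'fx': 447.018, 'fy': 447.018, 'cx': 320.837, 'cy': 243.266, 'k1': -0.064, 'R': [[-0.227, 0.974, -0.022], [0.584, 0.118, -0.803], [-0.78, -0.195, -0.595]], 't': [0.137, -0.238, 1.685]}
top {'fx': 449.548, 'fy': 449.548, 'cx': 315.334, 'cy': 243.564, 'k1': 0.037, 'R': [[-0.016, -1.0, -0.002], [-0.997, 0.016, -0.081], [0.081, 0.001, -0.997]], 't': [0.024, 0.571, 1.183]}
wrist {'fx': 331.194, 'fy': 331.194, 'cx': 318.787, 'cy': 242.976, 'k1': -0.035, 'R': [[0.245, 0.97, -0.0], [0.932, -0.235, 0.277], [0.268, -0.068, -0.961]], 't': [-0.649, -0.033, 0.39]}
{'time_s': 0.15, 'qpos': array([-75.05195901,  18.42919753,  -4.01479121,  83.15981074,
         1.29428222,  78.5394232 ,  -3.25929245]), 'joint_velocities': array([-0.06309294, -0.12388965, -0.04052072, -0.30747411,  0.01753381,
        0.04482984,  0.04407699]), 'effort': array([-2.86538061e-04, -4.91795576e+01, -4.04686360e-01, -3.12878931e+01,
       -6.39546127e-02,  4.04100842e-02,  1.26919599e-04]), 'tool_pos': array([0.15874124, 0.62990034, 0.22970538]), 'tool_rot': array([1.79995434e+02, 8.32588405e-02, 7.58612325e+01]), 'force': array([-0.5519479 ,  0.1634878 ,  0.03869467]), 'wrist_torque': array([ 0.01639596, -0.00030712, -0.02031351]), 'grip_width': 0.08721827423471698}
```

View pics/scene0.png

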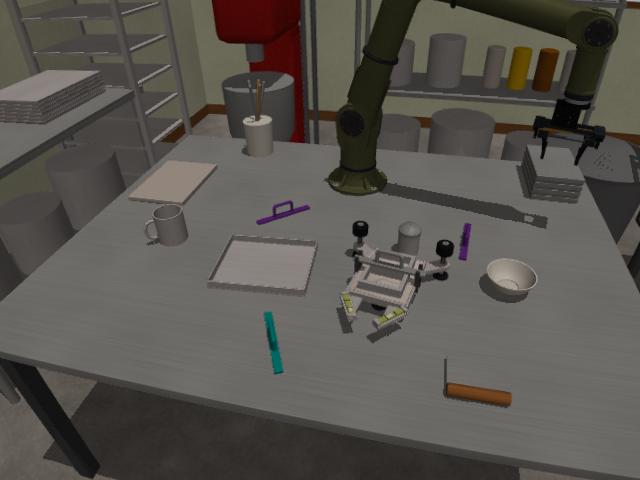

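View pics/top0.png

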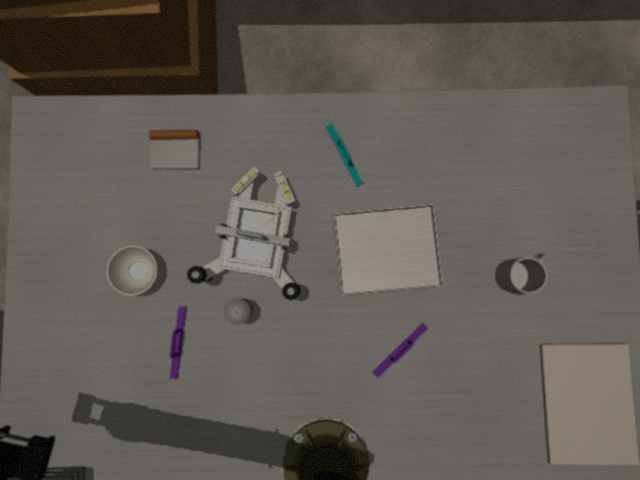

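View pics/wrist0.png

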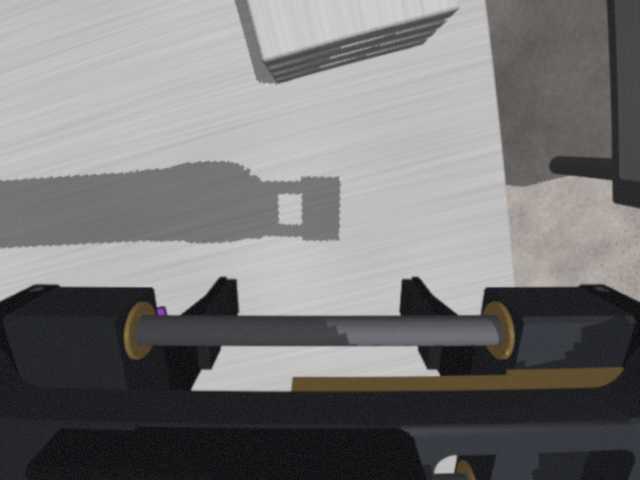

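The top view has the stand at about (255,235), with the grey bar across it at (252,236). The purple bars are at (177,343) and (400,350), and the turquoise one is at (345,155). The pan is at (387,250), the knobs at (197,275) (B) and (291,291) (A), and the dredger at (238,312).

Candidates for bar_handle: grey (252,236), purple (177,343), purple (400,350), turquoise (345,155). The grey one lies in the brackets, so I choose that and check it in a crop.

Run:
```python
from h import *
a,_=load('scene0');b,_=load('top0')
def up(i,x,y,w,h,s): return cv2.resize(i[y:y+h,x:x+w],None,fx=s,fy=s,interpolation=cv2.INTER_CUBIC)
A=up(a,320,200,150,140,4);B=up(b,175,155,150,150,4)
cv2.imwrite('pics/cropS.png',A[:,:,::-1]);cv2.imwrite('pics/cropT.png',B[:,:,::-1])
```

```text
(no output)
```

View pics/cropS.png

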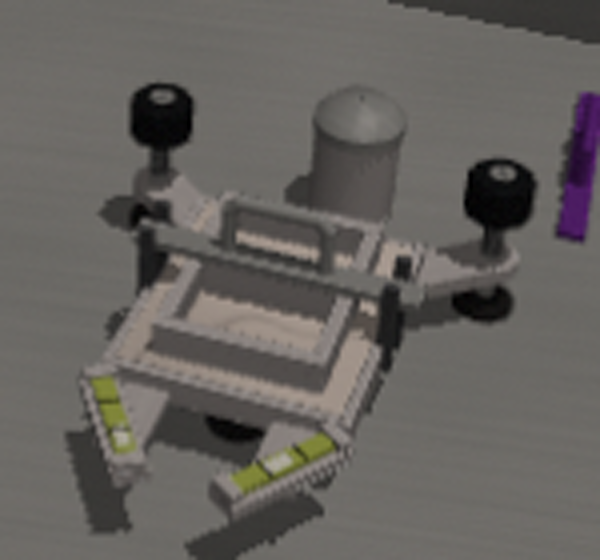

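View pics/cropT.png

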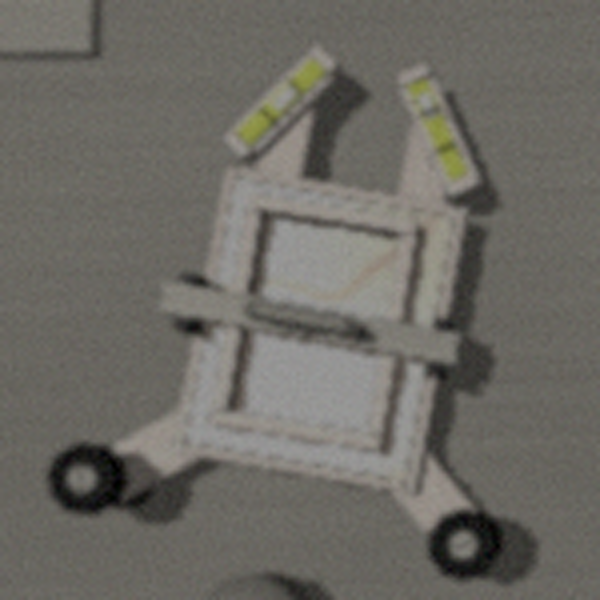

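The crop confirms it: the grey bar lies in the dark brackets across the frame, with its bow handle along the bar. Vial A's bubble is clearly off towards the rear end, so corner A is low. Next I measure.

Run:
```python
from h import *
S,cs=load('scene0');T,ct=load('top0')
for n,ut,us in [('A',(290.4,290.6),(360.1,224.1)),('B',(196.4,274.6),(445.4,242.6))]:
    print(n,tri(ct,ut,cs,us),onz(ct,ut,.111),onz(cs,us,.111))
# handle
kA=onz(ct,(290.4,290.6),.111)[:2];kB=onz(ct,(196.4,274.6),.111)[:2]
y=kB-kA;print('dist',np.linalg.norm(y));y/=np.linalg.norm(y);x=np.array([y[1],-y[0]])
yaw=np.degrees(np.arctan2(x[1],x[0]));o=(kA+kB)/2+.12*x;print('yaw',yaw,'o',o)
P=lambda a,b:o+a*x+b*y
for nm,a,b,z in [('handle',0,0,.06+.025+.046),('vA',.142,-.052,.06),('vB',.142,.052,.06),('barl',0,.095,.093),('barr',0,-.095,.093)]:
    X=np.r_[P(a,b),z];print(nm,X,proj(ct,X),proj(cs,X))
# pan rim by mask : corners by hand later
for nm in ['scene0','top0']:
    im,c=load(nm);hsv=cv2.cvtColor(im,cv2.COLOR_RGB2HSV);print(nm,im[250,387] if nm=='top0' else im[265,265], im[200,300])
b=T[195:305,320:455];cv2.imwrite('pics/panT.png',cv2.resize(b,None,fx=5,fy=5,interpolation=cv2.INTER_CUBIC)[:,:,::-1])
```

```text
A (array([0.44887209, 0.07900514, 0.10856444]), np.float64(0.0010965260789028367)) [0.44902376 0.07832446 0.111     ] [0.45229707 0.08003366 0.111     ]
B (array([0.49206179, 0.31234572, 0.10915463]), np.float64(0.004099368447925411)) [0.49221104 0.30974476 0.111     ] [0.49373764 0.31414854 0.111     ]
dist 0.23541558361192264
yaw -10.570849901053315 o [0.58858086 0.17202046]
handle [0.58858086 0.17202046 0.131     ] [250.98225936 234.05857821] [388.14178563 251.54953819]
vA [0.71863148 0.09485288 0.06      ] [284.06070922 187.10021469] [347.9059007  303.50749585]
vB [0.73771041 0.19708788 0.06      ] [245.06412137 180.51148564] [389.72090633 315.41874423]
barl [0.60600873 0.2654082  0.093     ] [216.16449834 229.32041524] [423.91631654 272.45241475]
barr [0.57115299 0.07863272 0.093     ] [290.1529356 241.872973 ] [352.15517183 254.72837588]
scene0 [139 133 129] [111 109 105]
top0 [150 142 134] [107 105  96]
```

View pics/panT.png

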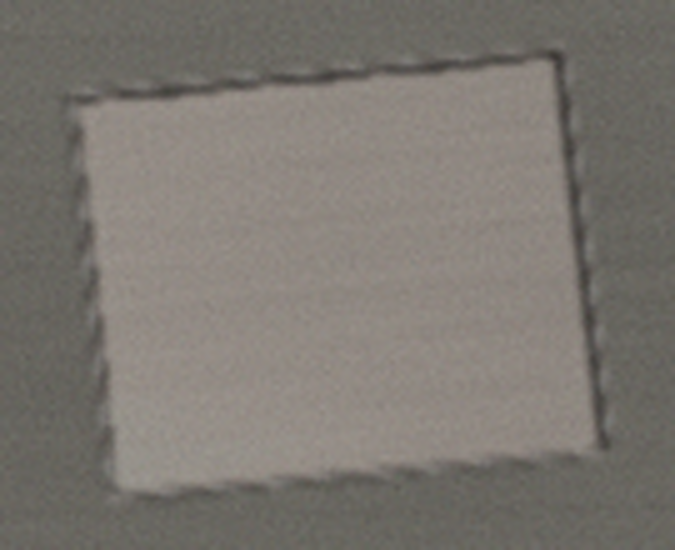

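```bash
cat >> h.py <<'E'
def rows(X,yaw,obs=None,tip=None):
    """print move from measured pose to TCP X, yaw(deg)"""
    o=obs or telemetry.get_obs(); p=np.array(o['tool_pos']); r=np.radians(o['tool_rot'])
    from scipy.spatial.transform import Rotation as Ro
    R=Ro.from_euler('xyz',r).as_matrix()
    d=R.T@(np.array(X)-p)*100
    dy=(o['tool_rot'][2]-yaw+180)%360-180
    print('shift cm',np.round(d,2),'turn rad',round(np.radians(dy),3),'alt',round(np.radians(dy-180*np.sign(dy)),3),'rows>=',np.linalg.norm(d)/6.25,abs(dy)/10.7,'q7',np.round(o['qpos'][6],1))
E
python3 - <<'E'
from h import *
S,cs=load('scene0');T,ct=load('top0')
pts=[np.array(p)/5+[320-.4,195-.4] for p in [(72,98),(560,50),(607,450),(115,495)]]
W=np.array([onz(ct,p,.025) for p in pts])[:,:2];print(W)
print('sides',[np.linalg.norm(W[i]-W[(i+1)%4]) for i in range(4)])
c=W.mean(0);y=(W[0]+W[3]-W[1]-W[2]);x=(W[0]+W[1]-W[2]-W[3])
print('pan',c,np.degrees(np.arctan2(x[1],x[0])),np.degrees(np.arctan2(y[1],y[0]))-90)
cw=get_calibration('wrist');print('cam',-np.array(cw['R']).T@cw['t'])
# scene pan check
print([proj(cs,np.r_[w,.025]) for w in W])
d=onz(ct,(237.5,312),.09);print('dredger',d)
rows([.58,.172,.26],-10.6)
rows([.54,.18,.26],-10.6)
E
```

```text
[[ 0.64992408 -0.03641744]
 [ 0.67154672 -0.29923138]
 [ 0.45701242 -0.31612142]
 [ 0.4370516  -0.0551474 ]]
sides [np.float64(0.2637019178138991), np.float64(0.21519814579379967), np.float64(0.26173626979717846), np.float64(0.21369489029302227)]
pan [ 0.55388371 -0.17672941] 4.764009789488394 4.539184620732755
cam [0.08492789 0.6485776  0.3838136 ]
[array([303.08841495, 287.89706337]), array([207.36393642, 279.62170939]), array([231.70905349, 233.95540096]), array([315.37936269, 240.10789049])]
dredger [0.39760235 0.21225392 0.09      ]
shift cm [-34.12  52.04  -2.98] turn rad 1.509 alt -1.633 rows>= 9.966978222541584 8.08048901598105 q7 -3.3
shift cm [-34.32  47.96  -2.98] turn rad 1.509 alt -1.633 rows>= 9.447946848230577 8.08048901598105 q7 -3.3
```

Run:
```python
from h import *
rows([.58,.26,.30],-10.6)
```

```text
shift cm [-25.59  49.89  -6.99] turn rad 1.509 alt -1.633 rows>= 9.040021831044118 8.08048901598105 q7 -3.3
```

Call:
{"fn": "carry_out", "kwargs": {
  "translation": [
    [-2,4,-2],
    [-5,9,-4],
    [-8,14.5,-6],
    [-11,20,-7],
    [-14,26,-7]
  ],
  "turn": [0.15,0.33,0.5,0.68,0.85],
  "gripper": [1,1,1,1,1]
}}

```text
time_s: 0.78
tool_pos: [0.3715, 0.4356, 0.3016]
tool_rot: [-179.9, -0.1, 26.9]
force: [1.3, 0.4, 0.3]
grip_width: 0.087
```

Run:
```python
from h import *
rows([.58,.26,.30],-10.6)
```

```text
shift cm [10.67 25.08  0.15] turn rad 0.654 alt -2.488 rows>= 4.360996523914337 3.500899504493289 q7 -24.2
```

Call:
{"fn": "carry_out", "kwargs": {
  "translation": [
    [2,5.5,0],
    [4.5,11,0],
    [7,16.5,0],
    [9.2,21.5,0],
    [10.7,25,0]
  ],
  "turn": [0.15,0.31,0.47,0.6,0.655],
  "gripper": [1,1,1,1,1]
}}

```text
time_s: 1.4
tool_pos: [0.5813, 0.2604, 0.3002]
tool_rot: [179.9, -0.0, -10.7]
force: [0.4, 0.1, -0.1]
grip_width: 0.0869
```

Run:
```python
from h import *
im,c=shot('wrist','w1'); o=telemetry.get_obs();print(o['tool_pos'],o['tool_rot'],o['joint_velocities'])
```

```text
[0.58478883 0.25536199 0.29983394] [179.76766283  -0.22352311 -11.09225501] [-1.35072892 -2.23566268 -0.79961048  2.84550821  1.98608101  1.26718644
 -1.03858404]
```

View pics/w1.png

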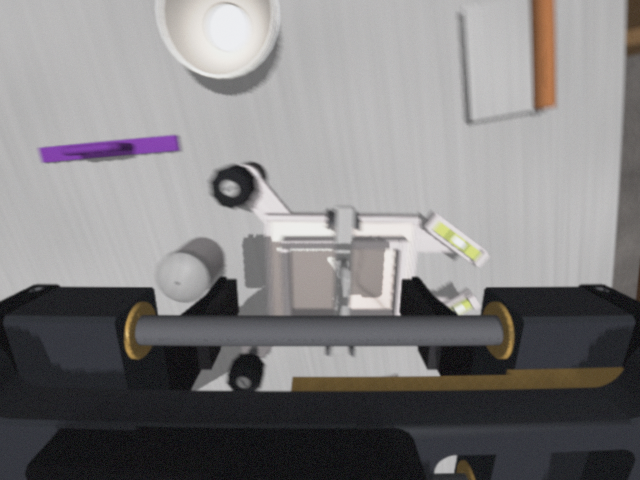

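The wrist camera looks towards world +y. The stand is in the lower middle, knob B at (233,186) and knob A at (245,372), and the bar handle is half hidden at (345,270). I move back (-y) to see it whole.

Call:
{"fn": "carry_out", "kwargs": {
  "translation": [
    [0,4,0],
    [0,9,0],
    [0,13,0],
    [0,15,0],
    [0,15,0]
  ],
  "turn": [0,0,0,0,0],
  "gripper": [1,1,1,1,1]
}}

```text
time_s: 2.08
tool_pos: [0.5525, 0.115, 0.3007]
tool_rot: [-179.9, -0.0, -10.5]
force: [0.8, 0.7, 0.0]
grip_width: 0.087
```

Run:
```python
from h import *
o=telemetry.get_obs();print(o['tool_pos'],o['tool_rot'],o['joint_velocities'])
im,c=shot('wrist','w2'); print(-np.array(c['R']).T@c['t'])
```

```text
[0.55250384 0.11495075 0.30073332] [-1.79946707e+02 -1.87288795e-02 -1.04724581e+01] [-1.4394085   1.48290691 -2.41855568 -1.12101516 -1.43978424 -0.30953189
 -0.44999795]
[0.56606449 0.18944011 0.45492836]
```

View pics/w2.png

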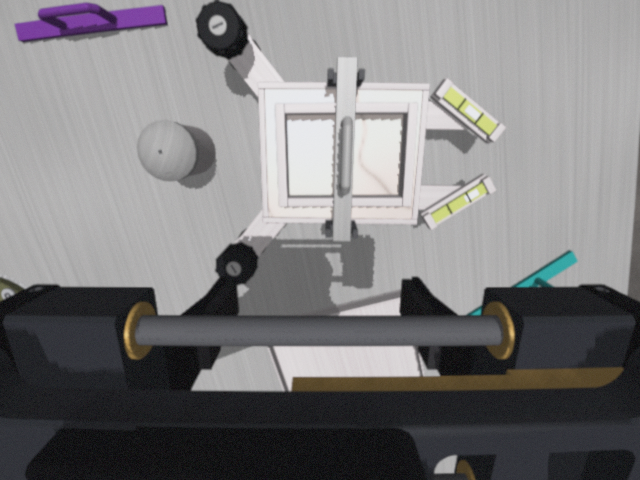

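A clear view: knob dots at B (218,25) and A (234,268), bar ends at (346,58) and (343,240), handle at (346,155). Vial bubbles are at B (473,112) and A (474,194).

Run:
```python
from h import *
im,c=load('w2')
up=cv2.resize(im[40:250,240:450],None,fx=3,fy=3,interpolation=cv2.INTER_CUBIC)
up2=cv2.resize(im[75:235,415:515],None,fx=4,fy=4,interpolation=cv2.INTER_CUBIC)
cv2.imwrite('pics/w2a.png',up[:,:,::-1][:600]);cv2.imwrite('pics/w2b.png',up2[:600,:,::-1])
A=onz(c,(234,268),.111);B=onz(c,(218,25),.111);print(A,B,np.linalg.norm(A-B))
y=(B-A)[:2];y/=np.linalg.norm(y);x=np.array([y[1],-y[0]]);o=(A+B)[:2]/2+.12*x
print('o',o,'yaw',np.degrees(np.arctan2(x[1],x[0])))
for n,u,z in [('h1',(347,121),.135),('h2',(346,190),.135),('h',(346.5,155),.135),('b1',(346,58),.093),('b2',(343,240),.093)]:
    X=onz(c,u,z);d=X[:2]-o;print(n,X,'stand',d@x,d@y)
for n,a,b,z in [('vA',.142,-.052,.06),('vB',.142,.052,.06),('c',0,0,.131),('c1',-.095,-.08,.06),('c2',.095,-.08,.06),('c3',.095,.08,.06),('c4',-.095,.08,.06)]:print(n,proj(c,np.r_[o+a*x+b*y,z]))
```

```text
[0.45062112 0.08153708 0.111     ] [0.49481532 0.31568851 0.111     ] 0.23828557776171494
o [0.59063627 0.17635671] yaw -10.688381922801018
h1 [0.59586843 0.20868174 0.135     ] stand -0.0008538598656373871 0.032734598959283746
h2 [0.58479924 0.14680616 0.135     ] stand -0.0002550984782388473 -0.03012044155809498
h [0.59053567 0.17896619 0.135     ] stand -0.0005828367335288247 0.002545549093094623
b1 [0.60844948 0.27000011 0.093     ] stand 0.00013635991631076052 0.09532249908825768
b2 [0.57483839 0.08610708 0.093     ] stand 0.0012145608844080181 -0.09161382792420787
vA [458.46092047 201.38465965]
vB [468.63044049 109.60790026]
c [346.70770765 157.68253157]
c1 [262.49958559 223.4103245 ]
c2 [417.85361247 223.90480011]
c3 [429.35687401  82.07111801]
c4 [256.60910732  81.05770443]
```

View pics/w2a.png

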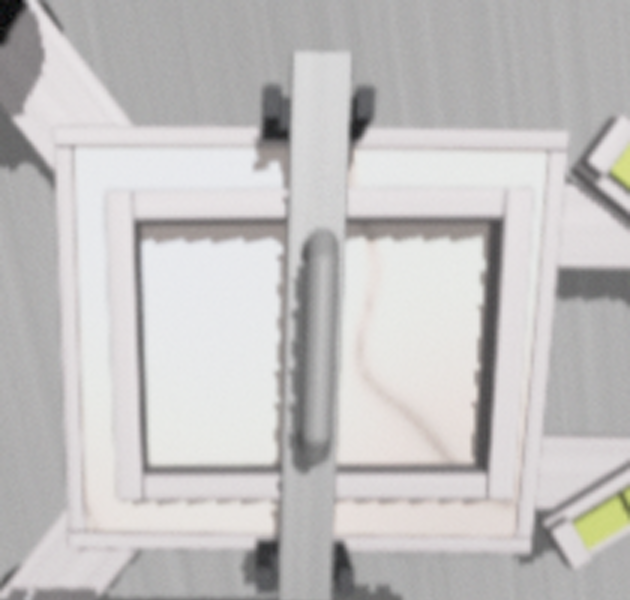

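View pics/w2b.png

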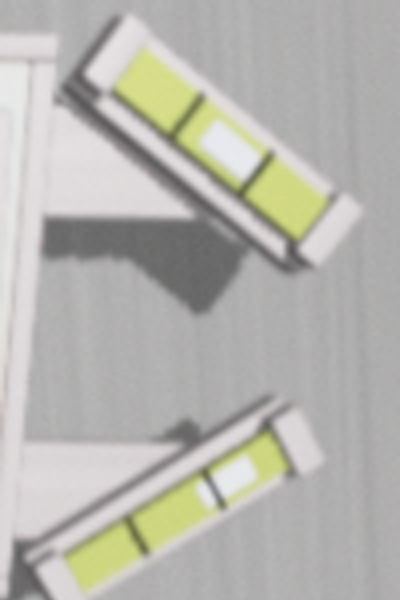

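Stand measured: origin (0.5906, 0.1764), yaw -10.7°. Knob spacing is 238 mm against 240 nominal, and the handle, bar ends and rim corners agree to about 2 mm. The bubbles read A about 15 mm to the rear and B about 3 mm to the rear. Now to the handle.

Run:
```python
from h import *
rows([.590,.1765,.119],-10.7)
```

```text
shift cm [ 2.62 -6.51 18.16] turn rad 0.007 alt -3.135 rows>= 3.1151770607823037 0.03535747007192566 q7 -22.2
```

Call:
{"fn": "carry_out", "kwargs": {
  "translation": [
    [1.3,-3.2,3],
    [2.6,-6.5,7],
    [2.6,-6.5,11.5],
    [2.6,-6.5,14],
    [2.6,-6.5,14]
  ],
  "turn": [0,0,0,0,0],
  "gripper": [1,1,1,1,1]
}}

```text
time_s: 2.75
tool_pos: [0.5878, 0.1772, 0.1574]
tool_rot: [179.9, 0.3, -10.2]
force: [-0.1, 1.0, -0.1]
grip_width: 0.087
```

Run:
```python
from h import *
rows([.590,.1765,.119],-10.7)
im,c=shot('wrist','w3')
S,_=shot('scene','s3');cv2.imwrite('pics/s3c.png',cv2.resize(S[150:300,320:500],None,fx=4,fy=4)[:,:,::-1])
```

```text
shift cm [0.25 0.02 3.84] turn rad 0.009 alt -3.132 rows>= 0.6161586833118915 0.04942239027903941 q7 -23.2
```

View pics/w3.png

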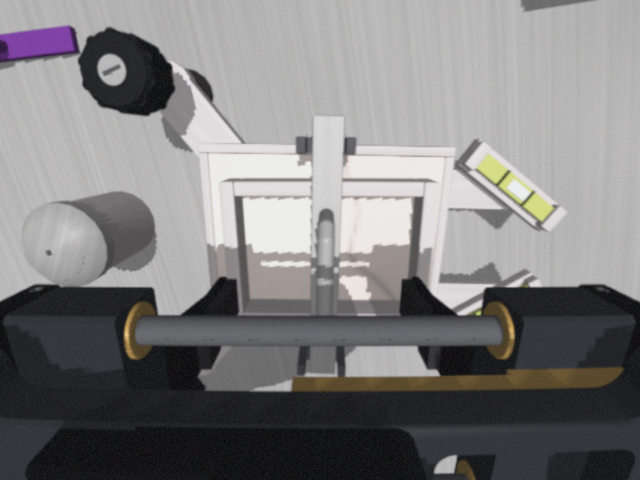

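View pics/s3c.png

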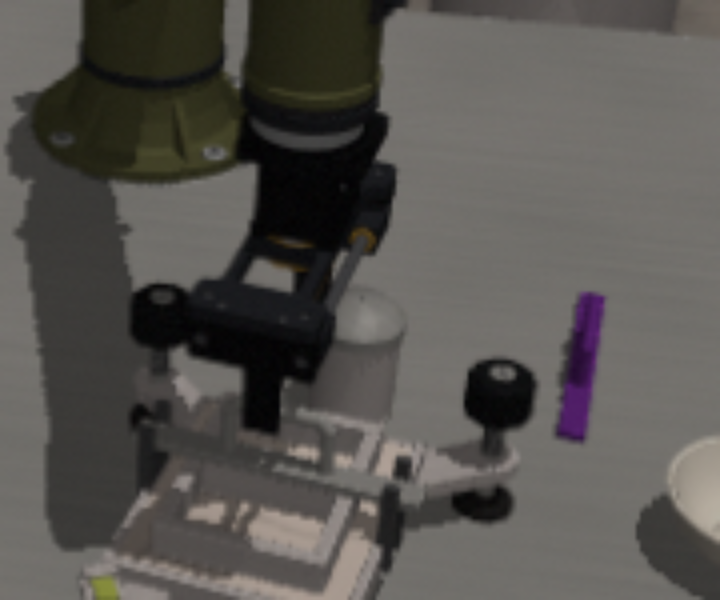

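The rod sits between the jaws (rod column about 326, jaw centre about 320), which matches the computed +2.5 mm. Down and grip.

Call:
{"fn": "carry_out", "kwargs": {
  "translation": [
    [0.2,0,2],
    [0.2,0,3.8],
    [0.2,0,3.8],
    [0.2,0,3.8],
    [0.2,0,3.8]
  ],
  "turn": [0,0,0,0,0],
  "gripper": [1,1,0.5,0,0],
  "squeeze": 35
}}

```text
time_s: 3.48
tool_pos: [0.5922, 0.1746, 0.1232]
tool_rot: [-180.0, -0.1, -10.4]
force: [-0.6, -0.8, -0.6]
grip_width: 0.0652
```

Call:
{"fn": "carry_out", "kwargs": {
  "translation": [
    [0,0,0],
    [0,0,0],
    [0,0,0],
    [0,0,-0.5]
  ],
  "turn": [0,0,0,0],
  "gripper": [0,0,0,0]
}}

```text
time_s: 3.98
tool_pos: [0.5914, 0.1744, 0.1273]
tool_rot: [180.0, 0.0, -10.4]
force: [0.3, 0.2, 0.3]
grip_width: 0.025
```

Call:
{"fn": "carry_out", "kwargs": {
  "translation": [
    [0,0,0.6],
    [0,0,0.6],
    [0,0,0.6]
  ],
  "turn": [0,0,0],
  "gripper": [0,0,0]
}}

```text
time_s: 4.35
tool_pos: [0.5912, 0.1744, 0.1208]
tool_rot: [180.0, 0.1, -10.4]
force: [-0.6, -0.3, -3.4]
grip_width: 0.009
```

Gripped (width 9 mm on the 10 mm rod). Lift straight up.

Call:
{"fn": "carry_out", "kwargs": {
  "translation": [
    [0,0,-0.8],
    [0,0,-2],
    [0,0,-4],
    [0,0,-6.5],
    [0,0,-8]
  ],
  "turn": [0,0,0,0,0],
  "gripper": [0,0,0,0,0]
}}

```text
time_s: 4.97
tool_pos: [0.5927, 0.1747, 0.2044]
tool_rot: [-179.9, -0.2, -10.4]
force: [0.4, -0.1, -3.4]
grip_width: 0.0089
```

Run:
```python
from h import *
S,_=shot('scene','s4');cv2.imwrite('pics/s4c.png',cv2.resize(S[150:300,200:440],None,fx=3,fy=3)[:,:,::-1])
T,c=shot('top','t4');cv2.imwrite('pics/t4c.png',cv2.resize(T[150:310,180:460],None,fx=2.8,fy=2.8)[:,:,::-1])
```

```text
(no output)
```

View pics/s4c.png

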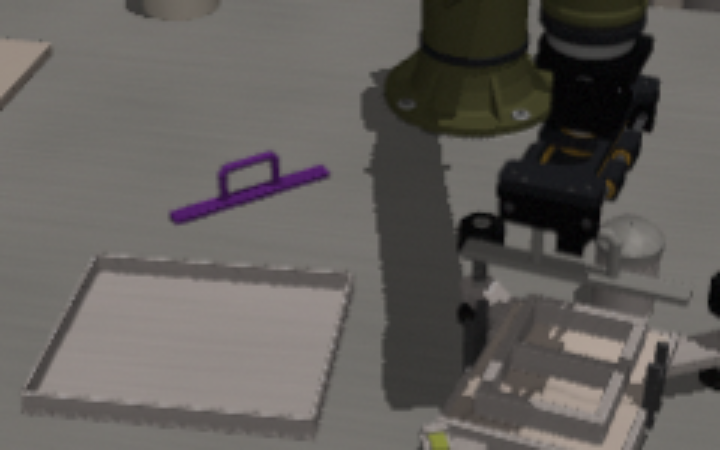

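View pics/t4c.png

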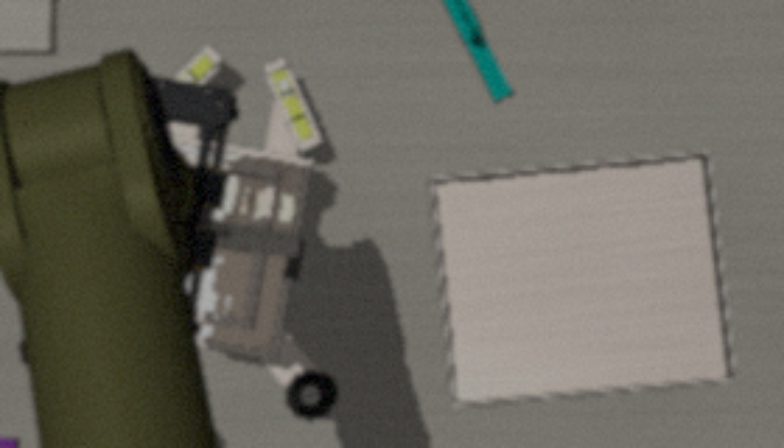

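The bar is free of both brackets and hangs level. Pan is at about (0.555, -0.175), yaw 4.6°. I will put the bar at pan x = +72 mm.

Run:
```python
from h import *
rows([.627,-.169,.20],4.6)
```

```text
shift cm [ 9.52 33.21  0.39] turn rad -0.261 alt 2.88 rows>= 5.527698685201962 1.399339806432224 q7 -23.6
```

Call:
{"fn": "carry_out", "kwargs": {
  "translation": [
    [0.8,2.5,0],
    [2,7,0],
    [3.3,11.5,0],
    [4.6,16,0],
    [5.9,20.5,0]
  ],
  "turn": [-0.03,-0.08,-0.13,-0.18,-0.22],
  "gripper": [0,0,0,0,0]
}}

```text
time_s: 5.7
tool_pos: [0.6124, -0.0391, 0.2007]
tool_rot: [-180.0, 0.1, 2.3]
force: [1.0, -0.2, -2.4]
grip_width: 0.0086
```

Call:
{"fn": "carry_out", "kwargs": {
  "translation": [
    [0.3,4.5,0],
    [0.5,8,0],
    [0.7,11,0],
    [0.8,12.5,0],
    [0.8,13,0]
  ],
  "turn": [-0.02,-0.04,-0.04,-0.04,-0.04],
  "gripper": [0,0,0,0,0]
}}

```text
time_s: 6.32
tool_pos: [0.6257, -0.1677, 0.2009]
tool_rot: [-180.0, 0.0, 4.5]
force: [0.7, 0.1, -3.5]
grip_width: 0.0084
```

Run:
```python
from h import *
rows([.627,-.169,.045],4.6);print(telemetry.get_obs()['tool_rot'],telemetry.get_obs()['tool_pos'])
shot('wrist','w5');S,_=shot('scene','s5')
```

```text
shift cm [ 0.14  0.15 15.59] turn rad -0.002 alt 3.139 rows>= 2.4950081166504487 0.011626608118029777 q7 25.9
[-1.79974703e+02  4.99019912e-02  4.47559529e+00] [ 0.62565166 -0.16771597  0.20092689]
```

View pics/w5.png

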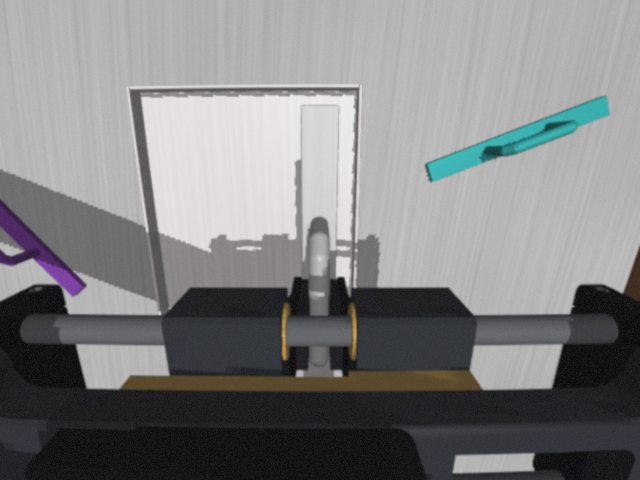

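View pics/s5.png

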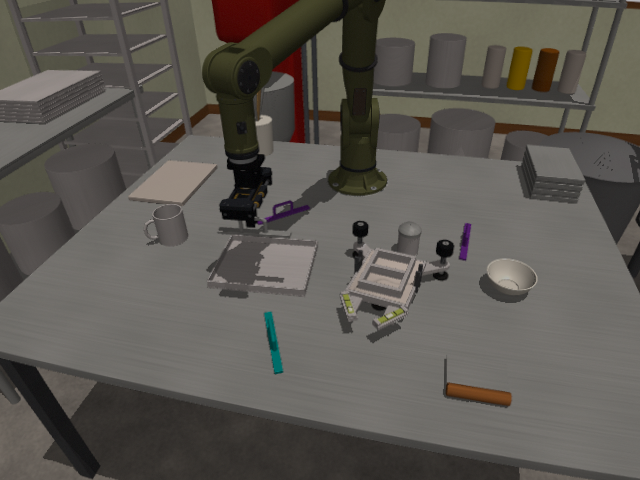

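In the wrist picture the bar lies parallel to the pan's edge. The pan's far rim corners are at (130,89) and (360,87). I check where the bar comes down.

Run:
```python
from h import *
im,c=load('w5')
a=onz(c,(130,89),.025);b=onz(c,(360,87),.025);e=onz(c,(352,290),.025)
print(a,b,e,np.linalg.norm(a-b))
x=(b-a)[:2]/np.linalg.norm((b-a)[:2]);y=np.array([-x[1],x[0]]);print(np.degrees(np.arctan2(x[1],x[0])))
o=(a+b)[:2]/2-.135*y;print('pan o',o)
for p in [(.6257,-.1677)]: print('bar in pan',(p-o)@x,(p-o)@y)
for xx,yy in [(.072,0),(-.030,0)]: print(o+xx*x+yy*y)
for u in [(302,106),(339,106)]: print('bar end', onz(c,u,.17))
```

```text
[ 0.43984622 -0.05129649  0.025     ] [ 0.6529881  -0.03464074  0.025     ] [ 0.66660708 -0.2364142   0.025     ] 0.21379166370435024
4.468237915854005
pan o [ 0.55693453 -0.1775583 ]
bar in pan 0.06932449720467003 0.004471068264611568
[ 0.6287157  -0.17194904]
[ 0.52702571 -0.1798955 ]
bar end [ 0.60912242 -0.07145388  0.17      ]
bar end [ 0.62839948 -0.06996033  0.17      ]
```

Call:
{"fn": "carry_out", "kwargs": {
  "translation": [
    [0,0,2.5],
    [0,0,6.5],
    [0,0,10.5],
    [0,0,13.5],
    [0,0,14.8]
  ],
  "turn": [0,0,0,0,0],
  "gripper": [0,0,0,0,0]
}}

```text
time_s: 7.05
tool_pos: [0.625, -0.1648, 0.0514]
tool_rot: [-179.9, 0.2, 4.7]
force: [-0.2, -1.0, -2.5]
grip_width: 0.0085
```

Call:
{"fn": "carry_out", "kwargs": {
  "translation": [
    [0,0,0.3],
    [0,0,0.6],
    [0,0,0.8],
    [0,0,0.8]
  ],
  "turn": [0,0,0,0],
  "gripper": [0,0,0,0]
}}

```text
time_s: 7.55
tool_pos: [0.6263, -0.1674, 0.046]
tool_rot: [180.0, -0.1, 4.5]
force: [0.9, 0.0, -3.2]
grip_width: 0.009
```

Call:
{"fn": "carry_out", "kwargs": {
  "translation": [
    [0,0,0.2],
    [0,0,0.4],
    [0,0,0.5],
    [0,0,0.5]
  ],
  "turn": [0,0,0,0],
  "gripper": [0,0,0,0]
}}

```text
time_s: 8.05
tool_pos: [0.6258, -0.1674, 0.0403]
tool_rot: [-180.0, 0.0, 4.5]
force: [0.3, 0.2, -3.2]
grip_width: 0.0089
```

Call:
{"fn": "carry_out", "kwargs": {
  "translation": [
    [0,0,0.1],
    [0,0,0.2],
    [0,0,0.2]
  ],
  "turn": [0,0,0],
  "gripper": [0,0,0]
}}

```text
time_s: 8.43
tool_pos: [0.6261, -0.1672, 0.0387]
tool_rot: [-180.0, -0.0, 4.5]
force: [-0.2, 0.8, -2.1]
grip_width: 0.0092
```

Call:
{"fn": "carry_out", "kwargs": {
  "translation": [
    [0,0,0.1],
    [0,0,0.2],
    [0,0,0.2]
  ],
  "turn": [0,0,0],
  "gripper": [0,0,0]
}}

```text
time_s: 8.8
tool_pos: [0.6265, -0.1672, 0.0386]
tool_rot: [-179.9, -0.1, 4.5]
force: [-4.3, 2.3, 9.8]
grip_width: 0.0087
```

Contact: the upward force rises as the tool stops at z = 0.0386. Ease off and open.

Call:
{"fn": "carry_out", "kwargs": {
  "translation": [
    [0,0,-0.15],
    [0,0,-0.15],
    [0,0,-0.15],
    [0,0,-0.15],
    [0,0,-0.15]
  ],
  "turn": [0,0,0,0,0],
  "gripper": [0,0.1,0.4,0.5,0.5]
}}

```text
time_s: 9.43
tool_pos: [0.6258, -0.1676, 0.0376]
tool_rot: [180.0, 0.0, 4.5]
force: [-0.1, -0.2, -0.1]
grip_width: 0.0312
```

Call:
{"fn": "carry_out", "kwargs": {
  "translation": [
    [0,0,-1],
    [0,0,-4],
    [0,0,-9],
    [0,0,-14],
    [0,0,-17]
  ],
  "turn": [0,0,0,0,0],
  "gripper": [0.5,0.5,0.5,0.5,0.5]
}}

```text
time_s: 10.05
tool_pos: [0.6269, -0.1681, 0.212]
tool_rot: [179.9, -0.3, 4.5]
force: [-0.1, -0.5, -0.5]
grip_width: 0.0431
```

Run:
```python
from h import *
import math
shot('wrist','w6')
o=np.array([.5906,.1764])
rows([o[0],o[1],.20],-10.7)
```

```text
shift cm [ -1.08 -34.69   1.48] turn rad 0.265 alt -2.876 rows>= 5.5577166260899 1.4212936427866087 q7 25.8
```

View pics/w6.png

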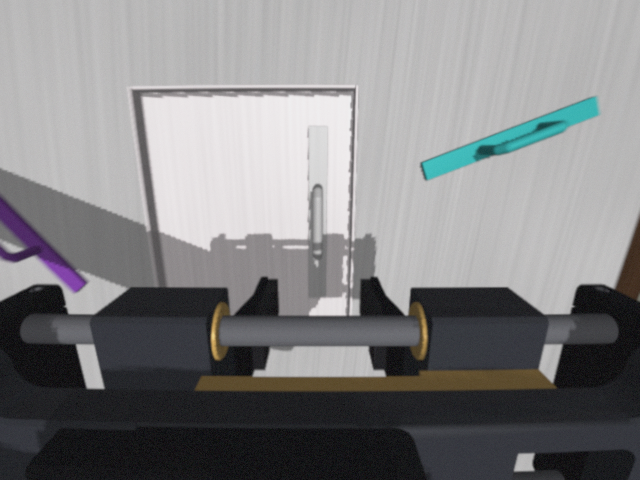

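The bar lies flat in the pan, parallel to its wall at column 317 (pan edge at 355). Back to a viewing pose for the frame.

Call:
{"fn": "carry_out", "kwargs": {
  "translation": [
    [-0.6,-3,0],
    [-1.4,-8,-1],
    [-2.2,-13.5,-2],
    [-3,-19,-3],
    [-3.8,-24.5,-4]
  ],
  "turn": [0.04,0.11,0.18,0.24,0.265],
  "gripper": [0.5,0.5,0.5,0.5,0.5]
}}

```text
time_s: 10.72
tool_pos: [0.5681, 0.0754, 0.2487]
tool_rot: [-180.0, -0.0, -10.7]
force: [0.4, 0.8, -0.5]
grip_width: 0.0431
```

Call:
{"fn": "carry_out", "kwargs": {
  "translation": [
    [0,-2,0],
    [0,-3,0],
    [0,-3,0]
  ],
  "turn": [0,0,0],
  "gripper": [0.5,0.5,0.5]
}}

```text
time_s: 11.1
tool_pos: [0.5746, 0.1022, 0.2475]
tool_rot: [179.9, 0.0, -10.7]
force: [-0.1, -1.0, -0.1]
grip_width: 0.0432
```

Run:
```python
from h import *
print(telemetry.get_obs()['tool_rot'],telemetry.get_obs()['tool_pos'])
shot('wrist','w7')
```

```text
[ 1.79932657e+02  1.39189684e-02 -1.07222895e+01] [0.57455332 0.10223199 0.24754249]
```

View pics/w7.png

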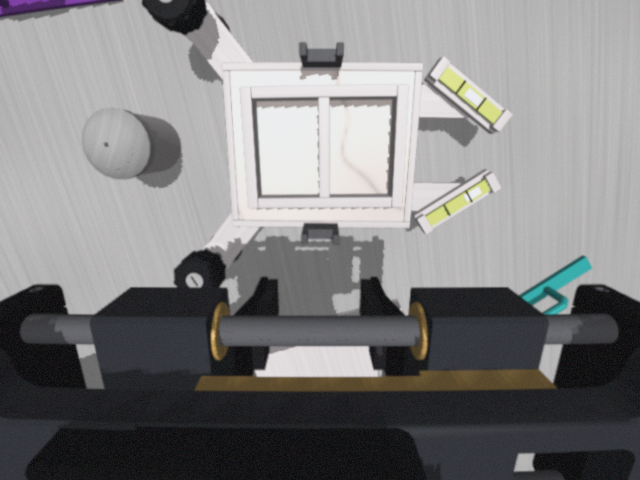

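The frame is clear to see: the rib runs from (324,97) to (324,198), and the inner corners are near (254,98), (397,97), (391,197) and (258,198).

Run:
```python
from h import *
im,c=load('w7')
o=np.array([.5906,.1764]);th=np.radians(-10.7);x=np.array([np.cos(th),np.sin(th)]);y=np.array([-x[1],x[0]])
for n,u in [('r1',(324,97)),('r2',(324,198)),('c1',(254,98)),('c2',(397,97)),('c3',(391,197)),('c4',(258,198))]:
    X=onz(c,u,.084);d=X[:2]-o;print(n,X,'stand',d@x,d@y)
g=im[70:220,225:425];cv2.imwrite('pics/w7c.png',cv2.resize(g,None,fx=4,fy=4,interpolation=cv2.INTER_CUBIC)[:,:,::-1])
for n,u in [('A',(194,281))]: X=onz(c,u,.111);d=X[:2]-o;print(n,X,d@x,d@y)
```

```text
r1 [0.60117934 0.21912403 0.084     ] stand 0.0024629649593005632 0.04394540911484619
r2 [0.58464908 0.13027871 0.084     ] stand 0.002715734598590851 -0.04642425568235708
c1 [0.53967524 0.230149   0.084     ] stand -0.06001871083072843 0.04335942679832997
c2 [0.66523201 0.20718364 0.084     ] stand 0.06761886896918709 0.04410507531878827
c3 [0.64813962 0.11926087 0.084     ] stand 0.06714799060784722 -0.04546245313273377
c4 [0.52228292 0.1421908  0.084     ] stand -0.060777728570060335 -0.04629859916580423
A [0.44930743 0.0798795  0.111     ] -0.12091525138624248 -0.12107559018530199
```

View pics/w7c.png

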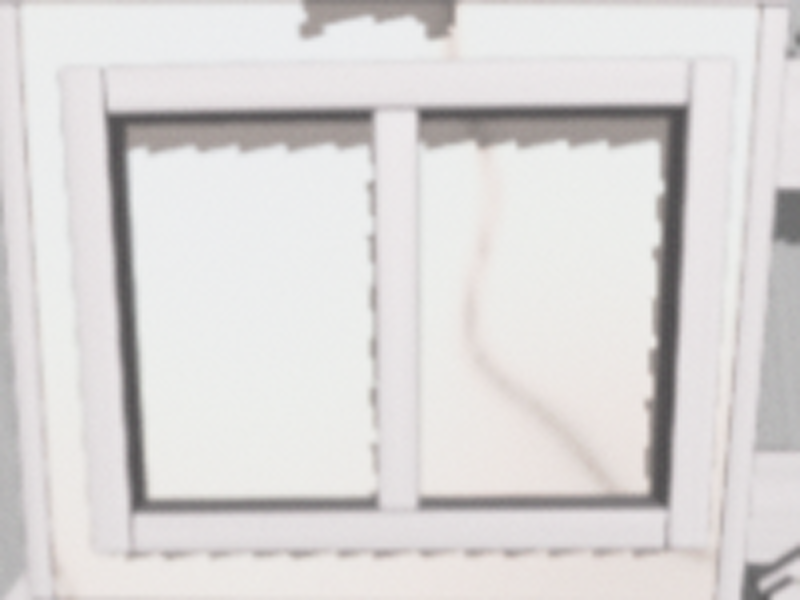

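The frame's rib mid is at (0.593, 0.175), its top around z 0.084, and the cells span 128 mm (130 expected). Approach with the tips 3 mm above the slab (TCP z 0.070).

Run:
```python
from h import *
rows([.5934,.1750,.070],-10.7)
```

```text
shift cm [ 0.47 -7.62 17.75] turn rad -0.002 alt 3.14 rows>= 3.091431955086814 0.009144208944744223 q7 -19.3
```

Call:
{"fn": "carry_out", "kwargs": {
  "translation": [
    [0.2,-3,3],
    [0.4,-6,6.5],
    [0.5,-7.6,10],
    [0.5,-7.6,13],
    [0.5,-7.6,14.5]
  ],
  "turn": [0,0,0,0,0],
  "gripper": [0.5,0.5,0.5,0.5,0.5]
}}

```text
time_s: 11.78
tool_pos: [0.5928, 0.1745, 0.101]
tool_rot: [179.8, 0.1, -10.8]
force: [0.1, -0.3, 0.8]
grip_width: 0.0434
```

Run:
```python
from h import *
shot('wrist','w8')
rows([.5934,.1750,.070],-10.7)
```

```text
shift cm [ 0.13 -0.09  2.98] turn rad -0.002 alt 3.14 rows>= 0.4774036269055463 0.01060069244008754 q7 -22.3
```

View pics/w8.png

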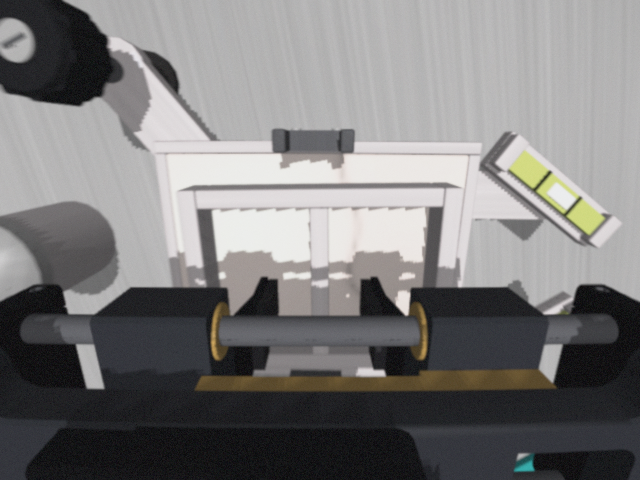

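The rib at column 320 is centred between the fingers (about 320). Down and close.

Call:
{"fn": "carry_out", "kwargs": {
  "translation": [
    [0.1,0,1],
    [0.1,0,2],
    [0.1,0,2.8],
    [0.1,0,3],
    [0.1,0,3]
  ],
  "turn": [0,0,0,0,0],
  "gripper": [0.5,0.5,0.5,0.5,0.3],
  "squeeze": 50
}}

```text
time_s: 12.45
tool_pos: [0.5943, 0.177, 0.0731]
tool_rot: [-180.0, -0.0, -10.6]
force: [-1.0, -0.0, 0.8]
grip_width: 0.0395
```

Call:
{"fn": "carry_out", "kwargs": {
  "translation": [
    [0,0,0.1],
    [0,0,0.1],
    [0,0,0.1],
    [0,0,0.1]
  ],
  "turn": [0,0,0,0],
  "gripper": [0,0,0,0]
}}

```text
time_s: 12.95
tool_pos: [0.5942, 0.1773, 0.0722]
tool_rot: [-180.0, -0.0, -10.6]
force: [-1.8, 0.3, -0.1]
grip_width: 0.0096
```

Call:
{"fn": "carry_out", "kwargs": {
  "translation": [
    [0,0,-0.3],
    [0,0,-1],
    [0,0,-2.5],
    [0,0,-5],
    [0,0,-8]
  ],
  "turn": [0,0,0,0,0],
  "gripper": [0,0,0,0,0]
}}

```text
time_s: 13.58
tool_pos: [0.5939, 0.1766, 0.153]
tool_rot: [180.0, 0.0, -10.7]
force: [0.4, -0.1, -4.2]
grip_width: 0.0097
```

Call:
{"fn": "carry_out", "kwargs": {
  "translation": [
    [0,0,-3],
    [0,0,-5],
    [0,0,-5]
  ],
  "turn": [0,0,0],
  "gripper": [0,0,0]
}}

```text
time_s: 13.95
tool_pos: [0.5953, 0.1771, 0.2041]
tool_rot: [-179.9, -0.2, -10.7]
force: [0.3, -0.5, -5.3]
grip_width: 0.0093
```

Run:
```python
from h import *
S,_=shot('scene','s9');cv2.imwrite('pics/s9c.png',cv2.resize(S[130:330,200:460],None,fx=3,fy=3)[:,:,::-1])
shot('wrist','w9')
o=np.array([.557,-.1776])
rows([.527,-.180,.2],4.5-90)
rows([.527,-.180,.2],4.5+90)
print(telemetry.get_obs()['qpos'])
```

```text
shift cm [ 0.05 36.3   0.13] turn rad 1.306 alt -1.835 rows>= 5.807433628060729 6.994693331231706 q7 -23.9
shift cm [ 0.05 36.3   0.13] turn rad -1.835 alt 1.306 rows>= 5.807433628060729 9.827736575310352 q7 -23.9
[-40.58359676  16.36407095  26.22521787  90.95351722  -7.42186762
  74.49172148 -23.93799961]
```

View pics/s9c.png

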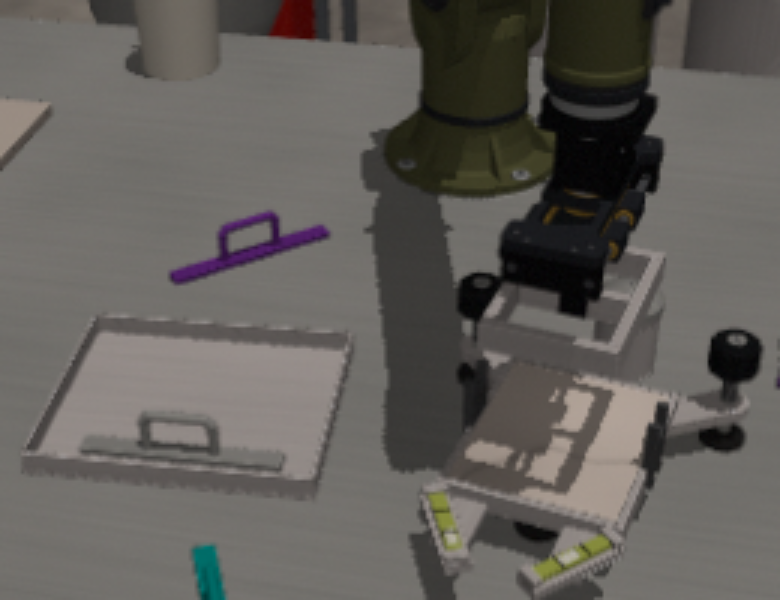

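View pics/w9.png

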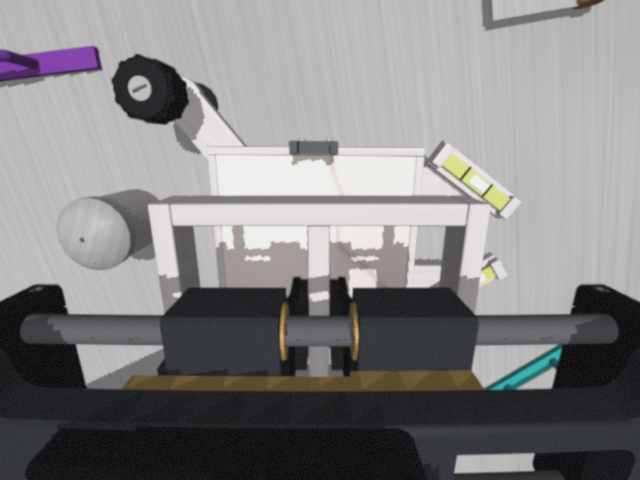

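The frame hangs level in the grip. Swing it to the pan, turning 75° clockwise.

Call:
{"fn": "carry_out", "kwargs": {
  "translation": [
    [0,2,0],
    [0,6,0],
    [0,10.5,0],
    [0,15,0],
    [0,19.5,0]
  ],
  "turn": [0.08,0.22,0.38,0.54,0.7],
  "gripper": [0,0,0,0,0]
}}

```text
time_s: 14.68
tool_pos: [0.5567, -0.0161, 0.2003]
tool_rot: [179.9, 0.1, -51.1]
force: [0.3, -0.6, -4.8]
grip_width: 0.0097
```

Run:
```python
from h import *
rows([.527,-.180,.2],4.5-90)
```

```text
shift cm [10.88 12.62  0.05] turn rad 0.601 alt -2.541 rows>= 2.665614382994107 3.2186563887286854 q7 -47.1
```

Call:
{"fn": "carry_out", "kwargs": {
  "translation": [
    [2.5,3,0],
    [5.5,6.5,0],
    [8.5,10,0],
    [10.5,12,0],
    [10.9,12.6,0]
  ],
  "turn": [0.15,0.31,0.46,0.57,0.6],
  "gripper": [0,0,0,0,0]
}}

```text
time_s: 15.3
tool_pos: [0.5278, -0.1814, 0.2008]
tool_rot: [179.9, -0.0, -85.5]
force: [-0.2, 0.6, -4.6]
grip_width: 0.0098
```

Call:
{"fn": "carry_out", "kwargs": {
  "translation": [
    [0,0,2],
    [0,0,4],
    [0,0,5],
    [0,0,5]
  ],
  "turn": [0,0,0,0],
  "gripper": [0,0,0,0]
}}

```text
time_s: 15.8
tool_pos: [0.5289, -0.1779, 0.1509]
tool_rot: [179.9, 0.0, -85.1]
force: [-0.5, -0.2, -5.3]
grip_width: 0.0098
```

Run:
```python
from h import *
rows([.527,-.180,.02],4.5-90)
shot('wrist','w10');S,_=shot('scene','s10');cv2.imwrite('pics/s10c.png',cv2.resize(S[130:330,140:400],None,fx=3,fy=3)[:,:,::-1])
```

```text
shift cm [ 0.2   0.18 13.1 ] turn rad 0.008 alt -3.134 rows>= 2.0956863168454327 0.040282779850819524 q7 -60.4
```

View pics/w10.png

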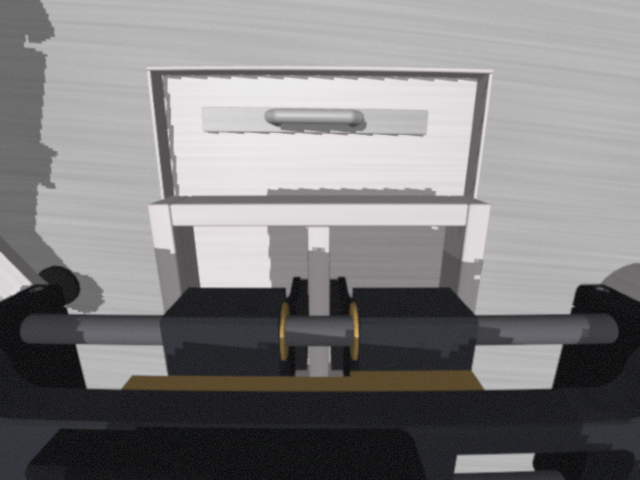

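View pics/s10c.png

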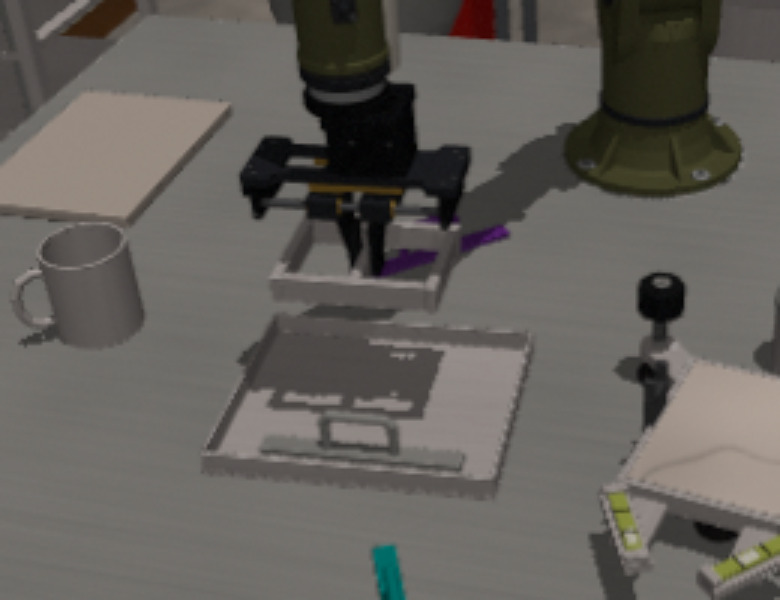

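Call:
{"fn": "carry_out", "kwargs": {
  "translation": [
    [0.1,0.1,2.5],
    [0.2,0.2,6],
    [0.2,0.2,9],
    [0.2,0.2,11],
    [0.2,0.2,12]
  ],
  "turn": [0,0,0,0,0],
  "gripper": [0,0,0,0,0]
}}

```text
time_s: 16.52
tool_pos: [0.5279, -0.1808, 0.0315]
tool_rot: [180.0, 0.0, -85.1]
force: [0.2, -0.5, -4.1]
grip_width: 0.0098
```

Call:
{"fn": "carry_out", "kwargs": {
  "translation": [
    [0,0,0.3],
    [0,0,0.6],
    [0,0,0.8],
    [0,0,0.8]
  ],
  "turn": [0,0,0,0],
  "gripper": [0,0,0,0]
}}

```text
time_s: 17.02
tool_pos: [0.5279, -0.181, 0.0242]
tool_rot: [-180.0, 0.0, -85.1]
force: [0.4, 0.1, -4.7]
grip_width: 0.0096
```

Call:
{"fn": "carry_out", "kwargs": {
  "translation": [
    [0,0,0.2],
    [0,0,0.4],
    [0,0,0.5],
    [0,0,0.5]
  ],
  "turn": [0,0,0,0],
  "gripper": [0,0,0,0]
}}

```text
time_s: 17.52
tool_pos: [0.5276, -0.181, 0.0188]
tool_rot: [180.0, 0.0, -85.1]
force: [0.0, -0.2, -4.4]
grip_width: 0.0098
```

Call:
{"fn": "carry_out", "kwargs": {
  "translation": [
    [0,0,0.1],
    [0,0,0.2],
    [0,0,0.2]
  ],
  "turn": [0,0,0],
  "gripper": [0,0,0]
}}

```text
time_s: 17.9
tool_pos: [0.5278, -0.1811, 0.0172]
tool_rot: [-180.0, 0.0, -85.1]
force: [-0.8, 0.1, -2.9]
grip_width: 0.0097
```

Call:
{"fn": "carry_out", "kwargs": {
  "translation": [
    [0,0,0.1],
    [0,0,0.15],
    [0,0,0.15]
  ],
  "turn": [0,0,0],
  "gripper": [0,0,0]
}}

```text
time_s: 18.27
tool_pos: [0.5281, -0.1811, 0.0161]
tool_rot: [-180.0, 0.0, -85.1]
force: [-0.8, 1.0, 5.1]
grip_width: 0.0094
```

Call:
{"fn": "carry_out", "kwargs": {
  "translation": [
    [0,0,0.1],
    [0,0,0.15],
    [0,0,0.15]
  ],
  "turn": [0,0,0],
  "gripper": [0,0,0],
  "squeeze": 25
}}

```text
time_s: 18.65
tool_pos: [0.5281, -0.1811, 0.0159]
tool_rot: [-180.0, 0.1, -85.1]
force: [-6.4, 2.1, 17.0]
grip_width: 0.01
```

Run:
```python
from h import *
shot('wrist','w11');S,_=shot('scene','s11');cv2.imwrite('pics/s11c.png',cv2.resize(S[180:330,180:380],None,fx=4,fy=4)[:,:,::-1])
```

```text
(no output)
```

View pics/s11c.png

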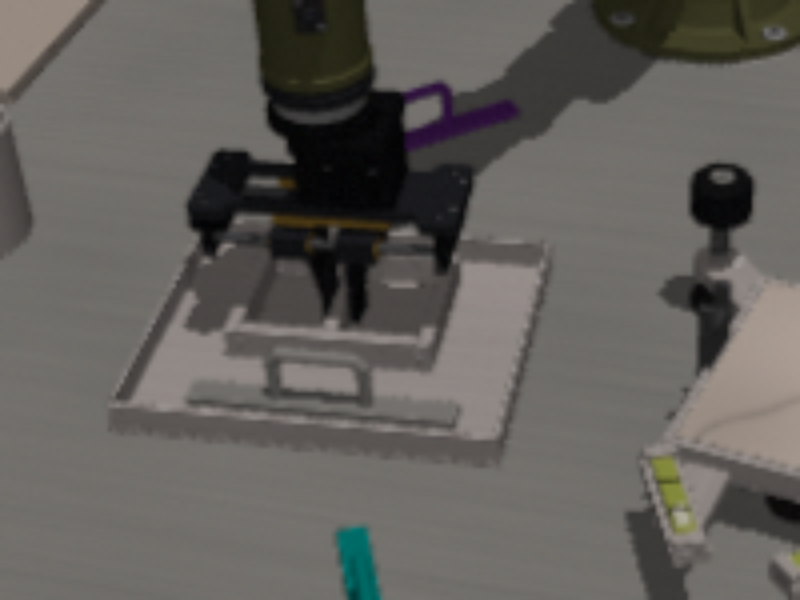

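The frame stands on the pan floor inside the walls, clear of the bar. Back off slightly and open to about half; the cells leave room for that.

Call:
{"fn": "carry_out", "kwargs": {
  "translation": [
    [0,0,-0.2],
    [0,0,-0.2],
    [0,0,-0.2],
    [0,0,-0.2],
    [0,0,-0.2]
  ],
  "turn": [0,0,0,0,0],
  "gripper": [0,0.1,0.4,0.4,0.4]
}}

```text
time_s: 19.38
tool_pos: [0.5278, -0.181, 0.0159]
tool_rot: [-180.0, -0.0, -85.1]
force: [0.8, -0.6, -1.2]
grip_width: 0.0311
```

Call:
{"fn": "carry_out", "kwargs": {
  "translation": [
    [0,0,-1],
    [0,0,-3.5],
    [0,0,-8],
    [0,0,-13],
    [0,0,-17]
  ],
  "turn": [0,0,0,0,0],
  "gripper": [0.4,0.4,0.4,0.6,1]
}}

```text
time_s: 20.0
tool_pos: [0.528, -0.1815, 0.1888]
tool_rot: [-179.9, -0.0, -85.2]
force: [1.0, 0.7, 0.3]
grip_width: 0.0473
```

Run:
```python
from h import *
shot('wrist','w12')
print(telemetry.get_obs()['tool_pos'],telemetry.get_obs()['qpos'])
for yw in [-85,-40,0,40]: rows([.4505,.0810,.20],yw)
```

```text
[ 0.53073567 -0.18263975  0.19381751] [-25.97848633  10.45375647  47.54838223 100.82260212  -8.28413545
  71.69878754 -61.5674131 ]
shift cm [-26.94   5.78  -0.72] turn rad -0.004 alt 3.138 rows>= 4.410370378336744 0.01886387149376456 q7 -61.6
shift cm [-26.94   5.78  -0.72] turn rad -0.789 alt 2.353 rows>= 4.410370378336744 4.224471348129279 q7 -61.6
shift cm [-26.94   5.78  -0.72] turn rad -1.487 alt 1.655 rows>= 4.410370378336744 7.962789105138627 q7 -61.6
shift cm [-26.94   5.78  -0.72] turn rad -2.185 alt 0.956 rows>= 4.410370378336744 11.701106862147972 q7 -61.6
```

View pics/w12.png

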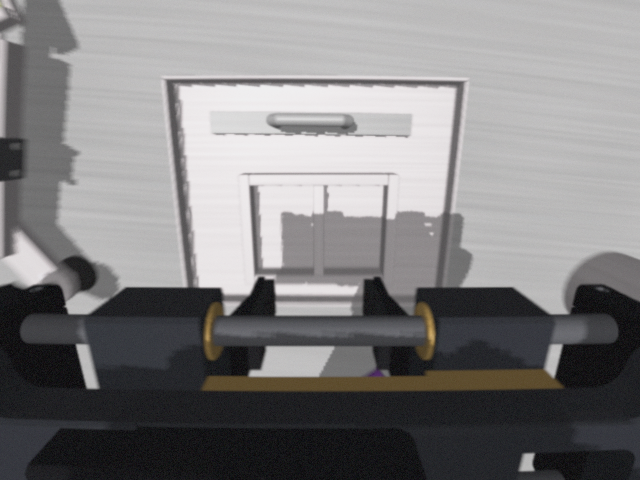

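The frame and bar lie flat in the pan, side by side: bar at row 122, frame at rows 178-280. Before I turn the knobs I measure both bubbles more precisely from the clean wrist picture w7.

```bash
cat > vial.py <<'E'
from h import *
o=np.array([.5906,.1764]);th=np.radians(-10.7);sx=np.array([np.cos(th),np.sin(th)]);sy=np.array([-sx[1],sx[0]])
VA=o+.142*sx-.052*sy;VB=o+.142*sx+.052*sy
def meas(fn,sc=8,out=None,L=.040,z=.060):
    """rectified strip of each vial: columns run from rear end (left) to screw end (right), 10 px/mm"""
    im,c=load(fn);res=[]
    for V,d in [(VA,-.82*sx-.57*sy),(VB,-.82*sx+.57*sy)]:
        d=d/np.linalg.norm(d);n=np.array([-d[1],d[0]])
        s=np.arange(-.045,.045,.0002);w=np.arange(-.014,.014,.0002)
        P=np.array([[proj(c,np.r_[V+a*d+b*n,z]) for a in s] for b in w]).astype(np.float32)
        st=cv2.remap(im,P[...,0],P[...,1],cv2.INTER_CUBIC);res.append(st)
    g=np.vstack([res[0],np.zeros((10,res[0].shape[1],3),np.uint8),res[1]])
    cv2.imwrite('pics/'+(out or fn+'_v')+'.png',cv2.resize(g,None,fx=1.7,fy=1.7)[:,:,::-1])
    for nm,st in zip('AB',res):
        hsv=cv2.cvtColor(st,cv2.COLOR_RGB2HSV)
        yel=((hsv[...,0]>22)&(hsv[...,0]<45)&(hsv[...,1]>90)&(hsv[...,2]>60))
        rows_=np.where(yel.sum(1)>100)[0]
        if len(rows_)<3: print(nm,'no yellow');continue
        band=st[rows_[0]+8:rows_[-1]-7].astype(float).mean(0)
        v=band.sum(1);sat=(band.max(1)-band.min(1))/band.max(1)
        sm=(np.arange(-.045,.045,.0002))*1000
        print(nm,'rows',rows_[0],rows_[-1],'yellow cols',sm[np.where(yel.sum(0)>10)[0][[0,-1]]])
        low=(sat<0.3)&(v>300)&(abs(sm)<40)
        xs=sm[low];print('  bubble',xs.min() if len(xs) else None,xs.max() if len(xs) else None,np.median(xs) if len(xs) else None)
        dk=v<0.72*np.median(v);lab=sm[dk];print('  dark cols',np.round(lab[::3],1))
E
python3 -c "
from vial import *
meas('w7')
meas('w2')
"
```

```text
A rows 49 108 yellow cols [-33.6  35.4]
  bubble -39.80000000000003 39.999999999999496 -16.800000000000168
  dark cols [-34.6 -12.2 -11.6  13.6  14.2  14.8  15.4]
B rows 46 108 yellow cols [-37.8  30.8]
  bubble -39.80000000000003 39.999999999999496 -2.600000000000255
  dark cols [-17.2 -16.6 -16.  -15.4   9.6  10.2  10.8  41.8  42.4  43. ]
A rows 45 102 yellow cols [-34.   34.8]
  bubble -39.80000000000003 39.999999999999496 -16.70000000000017
  dark cols [-12.2  13.4  14.   14.6]
B rows 44 104 yellow cols [-36.8  31.4]
  bubble -39.80000000000003 39.999999999999496 -2.600000000000255
  dark cols [-16.4 -15.8 -15.2 -14.6  10.4  11.   11.6  42.6  43.2  43.8  44.4]
```

View pics/w7_v.png

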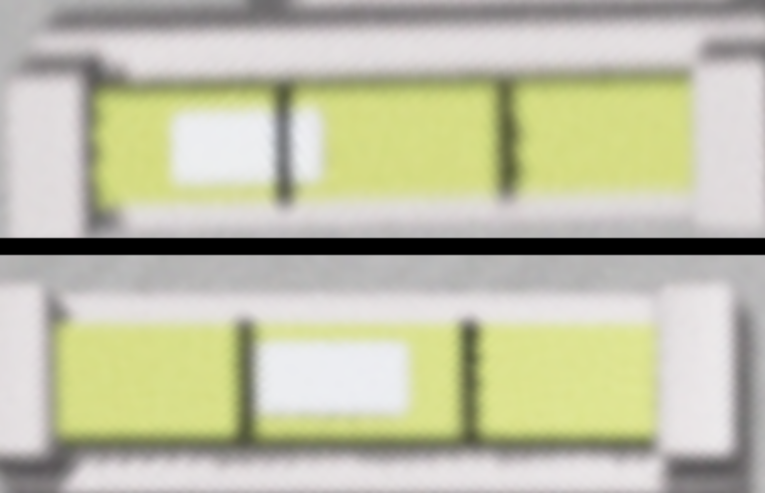

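Normalised to the 24 mm mark spacing, bubble A is 16.0 mm to the rear, which calls for about 1.81 rad clockwise. Bubble B is 2.6 mm to the rear, about 0.30 rad clockwise. Off to knob A at (0.4504, 0.0808), at yaw about -5 so there is room to turn clockwise.

Run:
```python
from h import *
rows([.4504,.0808,.20],-5)
```

```text
shift cm [-26.92   5.79  -0.72] turn rad -1.4 alt 1.742 rows>= 4.407776200124353 7.495499385512458 q7 -61.6
```

Call:
{"fn": "carry_out", "kwargs": {
  "translation": [
    [-2,0.5,-0.3],
    [-6,1.3,-0.6],
    [-11,2.4,-0.6],
    [-16,3.5,-0.6],
    [-21,4.5,-0.6]
  ],
  "turn": [-0.12,-0.29,-0.46,-0.64,-0.82],
  "gripper": [1,1,1,1,1]
}}

```text
time_s: 20.68
tool_pos: [0.4645, 0.0257, 0.1926]
tool_rot: [-179.9, -0.0, -37.9]
force: [0.3, -0.1, 0.0]
grip_width: 0.0866
```

Run:
```python
from h import *
rows([.4504,.0808,.20],-5)
```

```text
shift cm [-4.5  -3.49 -0.73] turn rad -0.574 alt 2.568 rows>= 0.918173323571745 3.0710032379374037 q7 -46.5
```

Call:
{"fn": "carry_out", "kwargs": {
  "translation": [
    [-1.5,-1.2,0],
    [-3,-2.4,0],
    [-4.3,-3.3,0],
    [-4.5,-3.5,1],
    [-4.5,-3.5,3]
  ],
  "turn": [-0.15,-0.3,-0.46,-0.57,-0.574],
  "gripper": [1,1,1,1,1]
}}

```text
time_s: 21.3
tool_pos: [0.4521, 0.0803, 0.1628]
tool_rot: [-179.9, -0.1, -5.2]
force: [0.3, -0.2, -0.8]
grip_width: 0.0876
```

Run:
```python
from h import *
rows([.4504,.0808,.084],-5)
shot('wrist','w13')
```

```text
shift cm [-0.19 -0.03  7.88] turn rad -0.003 alt 3.138 rows>= 1.260674999315233 0.017583454823824188 q7 -20.3
```

View pics/w13.png

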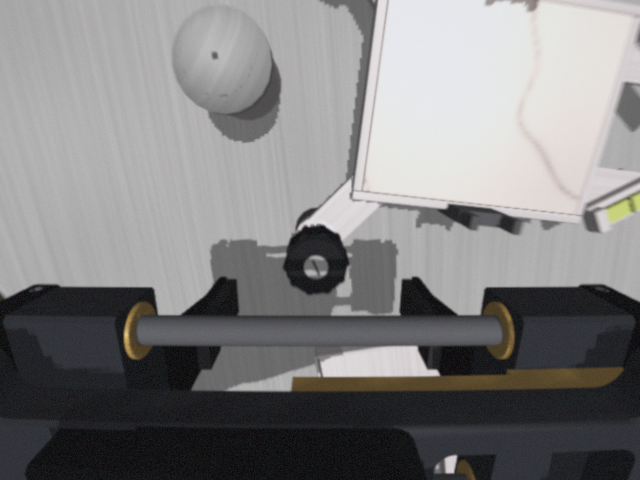

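Knob A is at (316,266), between the jaws and about 1 mm left of centre. I check its position by ray.

Run:
```python
from h import *
im,c=load('w13'); print(onz(c,(316,266),.111)); X=onz(c,(316,266),.111);rows([X[0],X[1],.084],-5)
```

```text
[0.45019184 0.08149255 0.111     ]
shift cm [ 0.01 -0.22  7.58] turn rad -0.004 alt 3.137 rows>= 1.2130713082166695 0.022554467946073384 q7 -20.3
```

Call:
{"fn": "carry_out", "kwargs": {
  "translation": [
    [0,-0.1,2],
    [0,-0.15,5],
    [0,-0.15,7.2],
    [0,-0.15,7.6],
    [0,-0.15,7.6]
  ],
  "turn": [0,0,0,0,0],
  "gripper": [1,1,1,0.6,0.2],
  "squeeze": 30
}}

```text
time_s: 21.98
tool_pos: [0.4519, 0.0812, 0.0867]
tool_rot: [-180.0, -0.0, -5.3]
force: [0.5, -0.2, -0.6]
grip_width: 0.0742
```

Call:
{"fn": "carry_out", "kwargs": {
  "translation": [
    [0,0,0],
    [0,0,0],
    [0,0,0]
  ],
  "turn": [0,0,0],
  "gripper": [0.2,0.2,0.2]
}}

```text
time_s: 22.35
tool_pos: [0.4515, 0.0814, 0.0864]
tool_rot: [-180.0, -0.0, -5.3]
force: [-5.7, 0.6, 3.5]
grip_width: 0.0449
```

Call:
{"fn": "carry_out", "kwargs": {
  "translation": [
    [-0.05,0,0],
    [-0.1,0,0],
    [-0.1,0,0]
  ],
  "turn": [0,0,0],
  "gripper": [0.2,0.2,0.2]
}}

```text
time_s: 22.72
tool_pos: [0.4503, 0.0815, 0.0862]
tool_rot: [-180.0, 0.0, -5.3]
force: [-3.7, 1.3, 5.2]
grip_width: 0.0421
```

Gripped (42 mm). Turn clockwise 0.9 rad first and check.

Call:
{"fn": "carry_out", "kwargs": {
  "translation": [
    [0,0,0],
    [0,0,0],
    [0,0,0],
    [0,0,0],
    [0,0,0]
  ],
  "turn": [0.15,0.33,0.51,0.69,0.87],
  "gripper": [0.2,0.2,0.2,0.2,0.2]
}}

```text
time_s: 23.35
tool_pos: [0.4511, 0.0811, 0.0863]
tool_rot: [-179.9, -0.1, -55.5]
force: [-0.1, -1.7, 3.8]
grip_width: 0.0425
```

Run:
```python
from h import *
o=telemetry.get_obs();print(o['tool_rot'],o['tool_pos'],o['force'],o['wrist_torque'],o['qpos'])
S,_=shot('scene','s14');cv2.imwrite('pics/s14c.png',cv2.resize(S[200:340,320:470],None,fx=4,fy=4,interpolation=cv2.INTER_CUBIC)[:,:,::-1])
```

```text
[-1.79930879e+02 -5.13769268e-02 -5.54565555e+01] [0.45114319 0.08108243 0.08628083] [-0.07596444 -1.66044973  3.79050609] [-0.1017371   0.44340499  0.03104625] [-46.40676071   1.85900154  33.66536968 120.24446831  -1.18735674
  58.13038879 -67.58633727]
```

View pics/s14c.png

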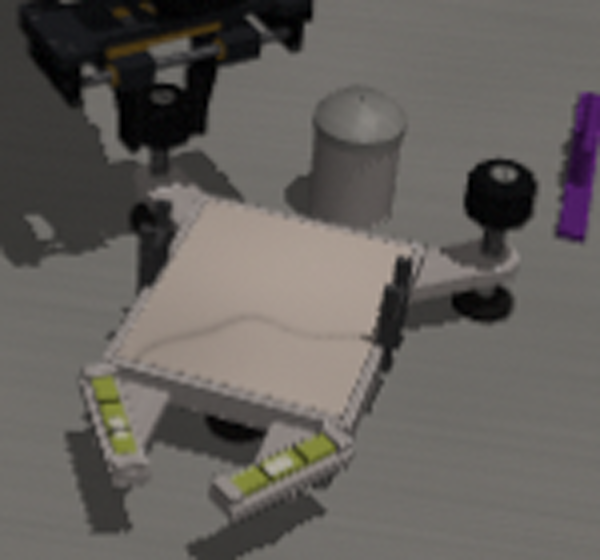

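The A bubble (left vial) has moved towards the marks, so the direction is right. Continue 0.94 rad.

Call:
{"fn": "carry_out", "kwargs": {
  "translation": [
    [0,0,0],
    [0,0,0],
    [0,0,0],
    [0,0,0],
    [0,0,0]
  ],
  "turn": [0.16,0.34,0.52,0.7,0.87],
  "gripper": [0.2,0.2,0.2,0.2,0.2]
}}

```text
time_s: 24.02
tool_pos: [0.4513, 0.0802, 0.0862]
tool_rot: [-179.9, -0.0, -105.2]
force: [-0.3, -3.0, 4.9]
grip_width: 0.0422
```

Call:
{"fn": "carry_out", "kwargs": {
  "translation": [
    [0,0,0],
    [0,0,0]
  ],
  "turn": [0.07,0.07],
  "gripper": [0.2,0.2]
}}

```text
time_s: 24.28
tool_pos: [0.4513, 0.0802, 0.0862]
tool_rot: [-179.9, -0.0, -108.9]
force: [0.9, -4.0, 2.8]
grip_width: 0.0421
```

Run:
```python
from vial import *
o=telemetry.get_obs();print(o['tool_rot'],o['qpos'][6],o['force'])
S,_=shot('scene','s15');cv2.imwrite('pics/s15c.png',cv2.resize(S[280:340,330:420],None,fx=7,fy=7,interpolation=cv2.INTER_CUBIC)[:,:,::-1])
meas('s15');meas('s14')
```

```text
[-1.79895037e+02 -3.05365339e-02 -1.08878045e+02] -120.9212339285444 [ 0.87880648 -3.97392778  2.75746326]
A rows 52 116 yellow cols [-28.6  37.6]
  bubble -39.80000000000003 39.999999999999496 -3.700000000000248
  dark cols [-11.8 -11.2 -10.6 -10.   -9.4  14.4  15.   15.6  16.2  16.8  17.4]
B rows 40 115 yellow cols [-33.6  34.2]
  bubble -39.80000000000003 39.999999999999496 -4.600000000000243
  dark cols [-45.  -44.4 -15.4 -14.8 -14.2 -13.6  10.2  10.8  11.4  12.   12.6  13.2]
A rows 51 116 yellow cols [-27.8  37.4]
  bubble -38.80000000000003 39.999999999999496 -11.200000000000204
  dark cols [14.  14.6 15.2 15.8 16.4 17.  17.6]
B rows 46 121 yellow cols [-33.2  34.8]
  bubble -39.80000000000003 39.999999999999496 -5.1000000000002395
  dark cols [-45.  -44.4 -15.4 -14.8 -14.2 -13.6 -13.   11.   11.6  12.2  12.8  13.4
  14.   14.6  35.2]
```

View pics/s15c.png

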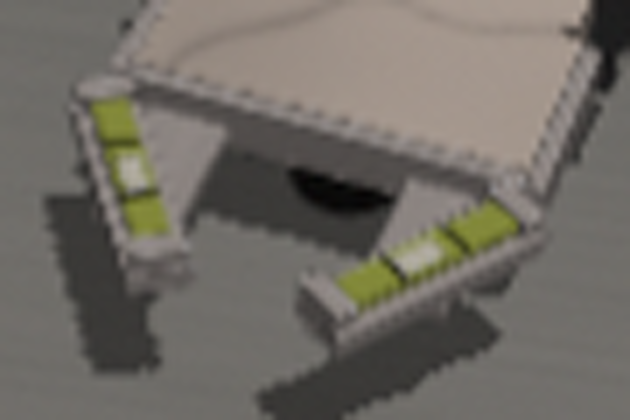

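View pics/s15_v.png

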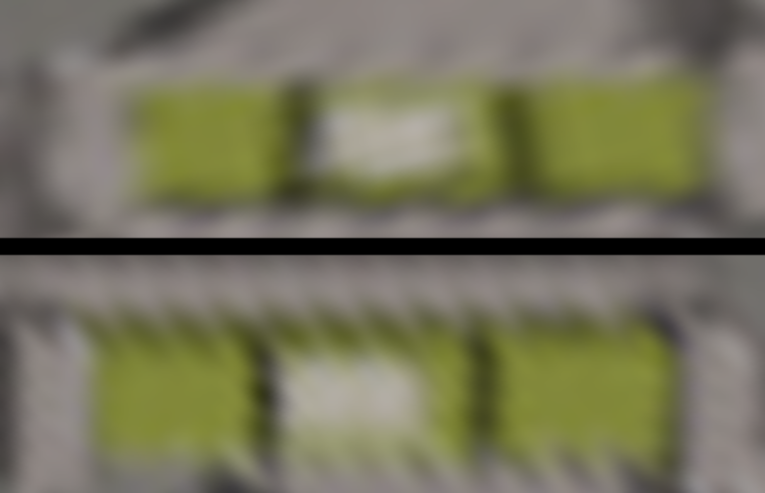

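From the scene camera, A is about 1.7 mm to the rear and B about 2.5 mm to the rear. I add 0.17 rad on A, then release and check from above.

Call:
{"fn": "carry_out", "kwargs": {
  "translation": [
    [0,0,0],
    [0,0,0],
    [0,0,0],
    [0,0,0],
    [0,0,0]
  ],
  "turn": [0.1,0.17,0.17,0.17,0.17],
  "gripper": [0.2,0.2,0.2,0.7,1]
}}

```text
time_s: 24.95
tool_pos: [0.4502, 0.0821, 0.0857]
tool_rot: [180.0, 0.0, -118.6]
force: [-0.1, -0.5, 1.0]
grip_width: 0.0547
```

Call:
{"fn": "carry_out", "kwargs": {
  "translation": [
    [0,0,0],
    [0,0,0],
    [0,0,-2],
    [0,0,-6],
    [0,0,-10]
  ],
  "turn": [0,0,0,0,0],
  "gripper": [1,1,1,1,1]
}}

```text
time_s: 25.58
tool_pos: [0.4501, 0.0813, 0.1869]
tool_rot: [180.0, -0.0, -118.7]
force: [0.9, 1.9, -0.4]
grip_width: 0.0865
```

Run:
```python
from vial import *
o=telemetry.get_obs();print(o['tool_rot'],o['tool_pos'],o['grip_width'],o['qpos'])
shot('scene','s16');meas('s16')
for yw in [15,0,-30,-60]:rows([.495,.3166,.19],yw)
```

```text
[ 1.79984861e+02 -1.64116810e-02 -1.18698306e+02] [0.45013969 0.08134234 0.18690952] 0.08652231710499254 [ -48.84147235   -5.58483212   33.69638911  113.66323859    3.27415789
   71.03891362 -135.03521308]
A rows 51 116 yellow cols [-28.6  37.6]
  bubble -39.80000000000003 39.999999999999496 -2.900000000000253
  dark cols [-12.2 -11.6 -11.  -10.4  -9.8  -9.2  -8.6  14.6  15.2  15.8  16.4  17.
  17.6]
B rows 39 114 yellow cols [-33.6  34. ]
  bubble -39.80000000000003 39.999999999999496 -4.800000000000241
  dark cols [-45.  -15.6 -15.  -14.4 -13.8 -13.2  10.6  11.2  11.8  12.4  13. ]
shift cm [-22.56   7.61   0.35] turn rad -2.334 alt 0.808 rows>= 3.8100899250610762 12.497102718782024 q7 -135.1
shift cm [-22.56   7.61   0.35] turn rad -2.072 alt 1.07 rows>= 3.8100899250610762 11.09523355990352 q7 -135.1
shift cm [-22.56   7.61   0.35] turn rad -1.548 alt 1.593 rows>= 3.8100899250610762 8.29149524214651 q7 -135.1
shift cm [-22.56   7.61   0.35] turn rad -1.025 alt 2.117 rows>= 3.8100899250610762 5.487756924389501 q7 -135.1
```

View pics/s16_v.png

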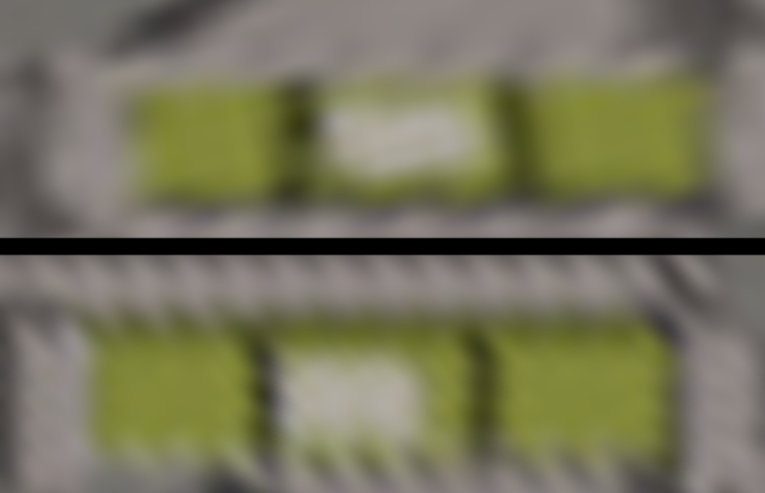

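Scene view: A is now about -1 mm and B about -2.5 mm. I go above the vials with the wrist camera for a vertical check on the way to knob B.

Run:
```python
from h import *
rows([.68,.09,.22],-40)
```

```text
shift cm [-11.6  -19.51  -2.6 ] turn rad -1.374 alt 1.768 rows>= 3.655539092176807 7.356915802894174 q7 -135.1
```

Call:
{"fn": "carry_out", "kwargs": {
  "translation": [
    [-1,-1.5,-1],
    [-3,-5,-2],
    [-5.5,-9,-2.6],
    [-8,-13,-2.6],
    [-10,-17,-2.6]
  ],
  "turn": [-0.12,-0.3,-0.48,-0.66,-0.84],
  "gripper": [1,1,1,1,1]
}}

```text
time_s: 26.25
tool_pos: [0.6492, 0.0888, 0.2114]
tool_rot: [-180.0, 0.0, -70.1]
force: [-0.4, -0.2, 0.1]
grip_width: 0.0869
```

Run:
```python
from h import *
rows([.68,.09,.22],-40)
```

```text
shift cm [ 0.93 -2.94 -0.86] turn rad -0.526 alt 2.616 rows>= 0.512883725553397 2.8143777034838275 q7 -70.4
```

Call:
{"fn": "carry_out", "kwargs": {
  "translation": [
    [0.3,-1,-0.3],
    [0.6,-2,-0.6],
    [0.9,-2.9,-0.8],
    [0.9,-2.9,-0.8],
    [0.9,-2.9,-0.8]
  ],
  "turn": [-0.16,-0.33,-0.48,-0.52,-0.52],
  "gripper": [1,1,1,1,1]
}}

```text
time_s: 26.88
tool_pos: [0.6779, 0.0887, 0.2194]
tool_rot: [180.0, 0.0, -40.8]
force: [-0.4, 0.3, 0.7]
grip_width: 0.0873
```

Run:
```python
from vial import *
shot('wrist','w17');print(telemetry.get_obs()['tool_pos']);meas('w17')
rows([.495,.3166,.19],-40)
```

```text
[0.67781761 0.08863836 0.21949201]
A rows 47 106 yellow cols [-33.   35.8]
  bubble -39.80000000000003 39.999999999999496 -0.8000000000002658
  dark cols [-12.6 -12.  -11.4 -10.8  13.4  14.   14.6  15.2]
B rows 102 104 yellow cols [-16.2  33.2]
  bubble None None None
  dark cols []
shift cm [-28.74  -5.3    2.96] turn rad -0.014 alt 3.127 rows>= 4.699169462256156 0.07714140606883278 q7 -41.7vial.py:19: RuntimeWarning: Mean of empty slice.
  band=st[rows_[0]+8:rows_[-1]-7].astype(float).mean(0)
  ret = um.true_divide(
```

View pics/w17.png

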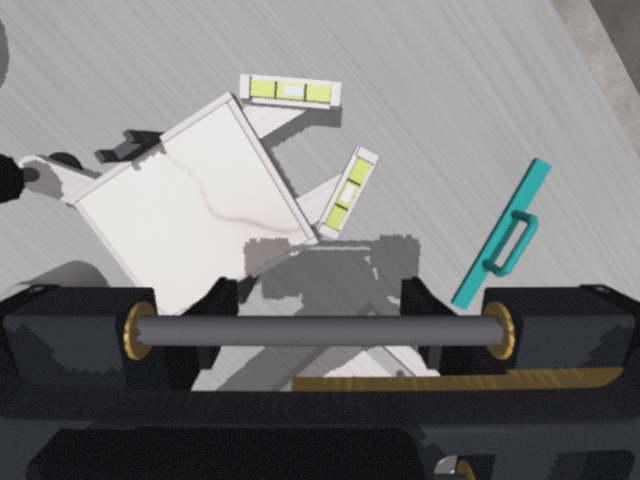

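View pics/w17_v.png

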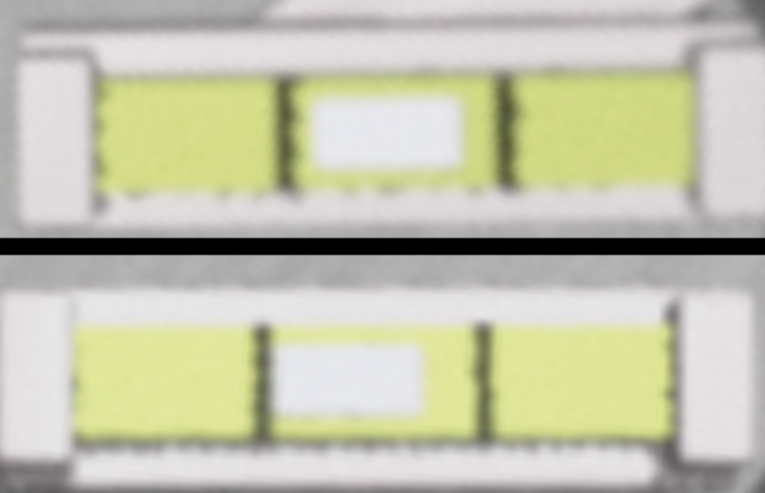

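From above, A is -0.9 mm (well within its marks) and B is -2.65 mm, so B needs about 0.30 rad clockwise. To knob B at (0.495, 0.3166).

Call:
{"fn": "carry_out", "kwargs": {
  "translation": [
    [-2.5,-0.5,0],
    [-7.5,-1.4,0],
    [-13,-2.4,0],
    [-18.5,-3.4,0],
    [-24,-4.4,0]
  ],
  "turn": [0,0,0,0,0],
  "gripper": [1,1,1,1,1]
}}

```text
time_s: 27.55
tool_pos: [0.5235, 0.2801, 0.2201]
tool_rot: [-180.0, 0.0, -40.8]
force: [0.4, 0.3, -0.0]
grip_width: 0.0874
```

Call:
{"fn": "carry_out", "kwargs": {
  "translation": [
    [-3,-0.6,0],
    [-4.7,-0.9,0],
    [-4.7,-0.9,2],
    [-4.7,-0.9,5],
    [-4.7,-0.9,6]
  ],
  "turn": [0,0,0,0,0],
  "gripper": [1,1,1,1,1]
}}

```text
time_s: 28.18
tool_pos: [0.4949, 0.3145, 0.1582]
tool_rot: [179.8, -0.0, -40.9]
force: [-0.2, -0.1, 0.4]
grip_width: 0.0875
```

Run:
```python
from vial import *
shot('wrist','w18');rows([.495,.3166,.086],-40)
```

```text
shift cm [-0.12 -0.19  7.17] turn rad -0.016 alt 3.126 rows>= 1.1481365977977236 0.08354562566018567 q7 -71.0
```

View pics/w18.png

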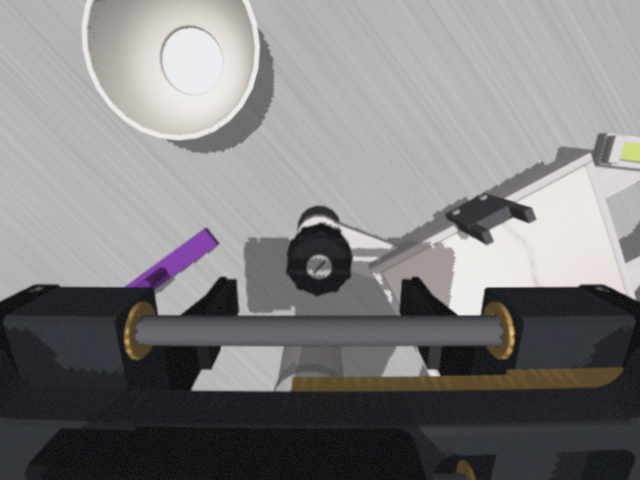

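Knob B at (319,265) is centred between the jaws. Down and grip.

Call:
{"fn": "carry_out", "kwargs": {
  "translation": [
    [0,-0.1,2],
    [0,-0.15,5],
    [0,-0.15,6.9],
    [0,-0.15,7.2],
    [0,-0.15,7.2]
  ],
  "turn": [0,0,0,0,0],
  "gripper": [1,1,1,0.6,0.2],
  "squeeze": 30
}}

```text
time_s: 28.85
tool_pos: [0.4968, 0.3175, 0.0885]
tool_rot: [-179.9, -0.0, -40.8]
force: [0.7, 0.4, 0.2]
grip_width: 0.0742
```

Call:
{"fn": "carry_out", "kwargs": {
  "translation": [
    [0,0,0],
    [0,0,0],
    [0,0,0],
    [0,0,0]
  ],
  "turn": [0,0,0,0],
  "gripper": [0.2,0.2,0.2,0.2]
}}

```text
time_s: 29.35
tool_pos: [0.497, 0.317, 0.0884]
tool_rot: [-179.9, -0.1, -40.8]
force: [1.3, -0.9, 1.6]
grip_width: 0.0422
```

Call:
{"fn": "carry_out", "kwargs": {
  "translation": [
    [0,0,0],
    [0,0,0],
    [0,0,0],
    [0,0,0]
  ],
  "turn": [0.12,0.25,0.32,0.32],
  "gripper": [0.2,0.2,0.2,0.2]
}}

```text
time_s: 29.85
tool_pos: [0.4973, 0.3167, 0.0885]
tool_rot: [-179.9, -0.1, -59.1]
force: [2.1, -1.7, 1.8]
grip_width: 0.042
```

Run:
```python
from vial import *
shot('scene','s19');meas('s19');o=telemetry.get_obs();print(o['tool_rot'],o['force'],o['wrist_torque'])
```

```text
A rows 51 116 yellow cols [-28.6  37.4]
  bubble -39.80000000000003 39.999999999999496 -2.800000000000254
  dark cols [-12.2 -11.6 -11.  -10.4  -9.8  -9.2  -8.6  14.6  15.2  15.8  16.4  17.
  17.6]
B rows 39 114 yellow cols [-33.8  33.8]
  bubble -39.80000000000003 39.999999999999496 -2.3000000000002565
  dark cols [-45.  -15.4 -14.8 -14.2 -13.6 -13.  -12.4  10.6  11.2  11.8  12.4  13. ]
[-1.79924908e+02 -5.82462336e-02 -5.91061927e+01] [ 2.59525312 -1.52893584  2.41077142] [-0.57160079 -0.46959586 -0.05599881]
```

View pics/s19_v.png

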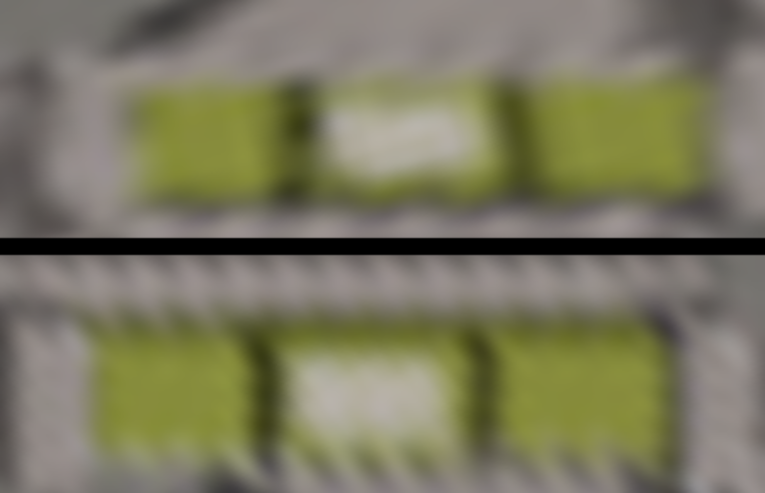

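B's bubble is now within its marks and nearly centred. Release and recheck from above.

Call:
{"fn": "carry_out", "kwargs": {
  "translation": [
    [0,0,0],
    [0,0,0],
    [0,0,0],
    [0,0,0],
    [0,0,0]
  ],
  "turn": [0,0,0,0,0],
  "gripper": [0.6,1,1,1,1]
}}

```text
time_s: 30.52
tool_pos: [0.4961, 0.3174, 0.0879]
tool_rot: [180.0, 0.0, -59.1]
force: [0.1, 0.1, -1.2]
grip_width: 0.0833
```

Call:
{"fn": "carry_out", "kwargs": {
  "translation": [
    [0,0,-1.5],
    [0,0,-5],
    [0,0,-9],
    [0,0,-12],
    [0,0,-13]
  ],
  "turn": [0,0,0,0,0],
  "gripper": [1,1,1,1,1]
}}

```text
time_s: 31.15
tool_pos: [0.4974, 0.3178, 0.2212]
tool_rot: [-179.7, 0.1, -59.1]
force: [-0.7, 0.0, 0.5]
grip_width: 0.087
```

Run:
```python
from h import *
rows([.68,.09,.22],-40);print(telemetry.get_obs()['grip_width'])
```

```text
shift cm [28.92 -3.99  0.11] turn rad -0.334 alt 2.808 rows>= 4.671195634359028 1.7888428569907697 q7 -89.6
0.0870362527882167
```

Call:
{"fn": "carry_out", "kwargs": {
  "translation": [
    [2.5,-0.4,0],
    [7.5,-1,0],
    [13,-1.8,0],
    [18.5,-2.6,0],
    [24,-3.4,0]
  ],
  "turn": [-0.05,-0.12,-0.2,-0.27,-0.33],
  "gripper": [1,1,1,1,1]
}}

```text
time_s: 31.78
tool_pos: [0.6491, 0.1275, 0.2173]
tool_rot: [180.0, 0.0, -40.1]
force: [-0.4, 1.2, 0.1]
grip_width: 0.087
```

Run:
```python
from h import *
rows([.68,.09,.22],-40)
```

```text
shift cm [ 4.78  0.88 -0.27] turn rad -0.001 alt 3.14 rows>= 0.7790013352476872 0.007131933122987822 q7 -44.9
```

Call:
{"fn": "carry_out", "kwargs": {
  "translation": [
    [3,0.5,0],
    [4.8,0.9,0],
    [4.8,0.9,0],
    [4.8,0.9,0]
  ],
  "turn": [0,0,0,0],
  "gripper": [1,1,1,1]
}}

```text
time_s: 32.28
tool_pos: [0.6786, 0.093, 0.2177]
tool_rot: [-180.0, 0.1, -40.1]
force: [-0.6, 1.0, 0.3]
grip_width: 0.0868
```

Run:
```python
from vial import *
shot('wrist','w20')
try: meas('w20')
except Exception as e: print(e)
shot('top','t20');shot('scene','s20')
```

```text
A rows 48 106 yellow cols [-33.2  35.8]
  bubble -39.80000000000003 39.999999999999496 -0.8000000000002658
  dark cols [-12.6 -12.  -11.4 -10.8  13.4  14.   14.6  15.2]
B no yellow
```

View pics/w20_v.png

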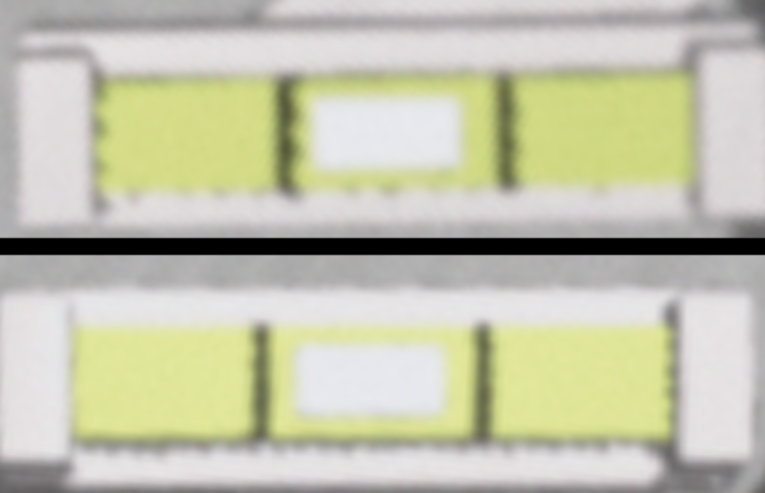

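View pics/s20.png

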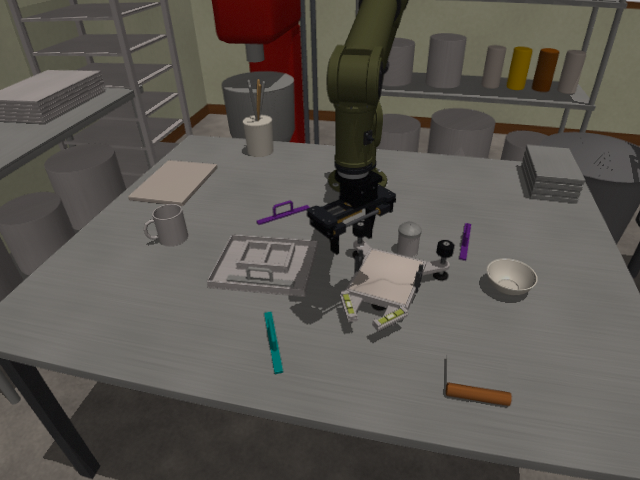

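View pics/t20.png

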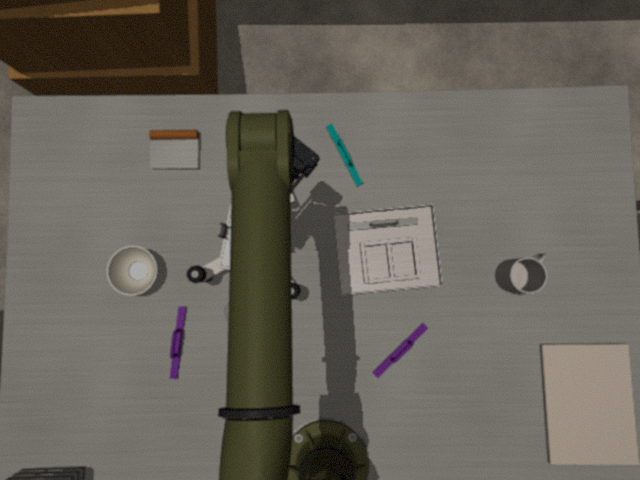

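Both bubbles sit between their marks: A is 0.9 mm off the middle and B 0.3 mm. The bar and frame lie side by side in the pan, the bystanders are where they were, and the robot is clear. Handing in.

```bash
python3 -c "
from cell import sign_off,telemetry
o=telemetry.get_obs();print(o['time_s'],o['force']);print(sign_off())"
```

```text
32.425 [ 0.34928408 -0.00366548 -0.09928221]
the job is handed in; nothing more can be done
None
```

The job is done and handed in at 32.4 s of the 72 s allowed. I lifted the hold-down bar straight out of its brackets, then the casting frame, and set both down under force control in the wash pan, flat and side by side. I then turned knob A about 1.98 rad clockwise and knob B about 0.32 rad clockwise.

**Levels:** the last overhead wrist view shows both bubbles fully between their marks, A about 0.9 mm and B about 0.3 mm from the middle (limit about 3 mm). The scene view showed both bubbles between their marks too.

**Surroundings:** in the last scene and top views the dredger (scene view only, the arm hides it from above), jug, bowl and the purple and turquoise bars are where they started. The gripper was open, well above everything, with about 0 N on it.

**Disagreements:**
- The overhead camera's positions differed from the wrist camera's by about 2 to 5 mm, and it read known lengths about 2% short, so I used the wrist view.
- My automatic bubble detection failed: it returned no usable edges, and lost vial B in the overhead views. I read the offsets from the rectified vial pictures instead.

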